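# Set a coin lane to its gauge with the sunken knob

### The job

Set the width of the coin lane: stand the brass gauge flat in the lane between the padded gate and the steel fence and let go of it, then reach into the round well and turn the sunken yellow knob clockwise until the gate nips the gauge snugly against the fence with about 10 newtons, never more than 25. Move the gate only with the knob, do not lean on the housing, leave the other things where they are, and let go with the gauge still nipped.

Things in the scene. Friction and masses are not known exactly. Their poses are not given: they have to be found in the camera images.
- setter: Fixed lane setter, 130 x 270 x 60 mm (its x, y, z), placed and turned anew each time; origin at the centre of its underside. Its -y half is a grey block 60 mm high with the round well; its +y half an aluminium deck, top 35 mm above the table, with the coin lane running along y. On the deck stand the blue gate with a black pad (-x side) and the steel fence (+x side).
- well_rim (a point): Centre of the round well's mouth, 60 mm above the table. The well is 76 mm in diameter and 36 mm deep, with straight rigid walls and a flat floor (24 mm above the table); axes as the setter. When a turn of the knob pauses, part of its friction torque may relax or reverse; the rise due to the nip still shows against readings at equal pauses before.
- knob_top (a point): Centre of the top face of the yellow knob, on its turning axis (the well's axis), 6 mm below the rim. The knob is an upright bar 34 mm long (this point's x), 14 mm thick (its y) and 28 mm tall, standing on the well's floor with 2 mm play below it; its two long faces are the ones to grip, anywhere in their height. The point turns with the knob.
- knob (a joint): Angle in rad, 0 to 3.4; starts at 0 to 0.4, grows clockwise seen from above; at 0 the bar lies along the setter's x. It takes 0.22 N m of friction to turn and stays where it is left. Each rad moves the gate 10 mm towards the fence, so each newton of nip adds 0.01 N m to the torque. The gauge is caught at an angle between 1.4 and 2.7 rad; from there each 0.1 rad adds 4 N. Plan more than one grasp.
- gate: The gate: a blue bar 12 x 100 x 22 mm that slides along the setter's x, moved by the knob; origin under its centre on the deck. In front of it (towards the fence) sits a black pad 96 mm long, 19 mm high, on springs of 4 N per mm with 7.5 mm travel; the pad's face at rest is 22 mm ahead of this origin (setter +x), i.e. 30 mm from the lane point's centre at knob angle 0.
- lane (a point): A point on the deck in the lane, midway along it, 35 mm above the table; x, y axes as the setter. The pad's face at knob angle 0 lies 30 mm from it at setter -x; the face of the fence (12 mm thick, 20 mm high, 120 mm long, rigid) lies at setter +x, clamped by hand anywhere from 24 to 37 mm: its place is not measured, so the nip must be felt.
- gauge: The brass gauge, loose, about 100 g: a disc 40 mm in diameter and 12 mm thick with an upright round post 14 mm in diameter and 40 mm tall on its centre; origin at the centre of the underside, z up the post. It starts upright on a 3 mm thick grey mat.
- gauge_steel: Bystander: steel gauge of the same form with a disc of 34 mm, on the same mat; origin at the centre of its underside. The three gauges swap places.
- gauge_black: Bystander: black gauge of the same form with a disc of 48 mm, on the same mat; origin at the centre of its underside.
- mug: Bystander: white mug, 80 mm wide and 90 mm high; origin at the centre of its underside.
- jar: Bystander: closed jar, 60 mm wide and 90 mm high; origin at the centre of its underside.
- tube_a: Bystander: upright copper-coloured coin tube, 37 mm wide, 97 mm high; origin at the centre of its underside.
- tube_b: Bystander: upright steel-coloured coin tube, 37 mm wide, 97 mm high; origin at the centre of its underside.
- carton: Bystander: small cardboard box, 100 x 140 x 60 mm; origin at the centre of its underside.

How it is judged:
By the outcome, as a careful person would: the job done as asked, in the order asked, and still so for the second after the job is handed in, with the robot touching nothing.
It also fails if it takes over 72 s, if anything falls off the work surface, if the arm or the gripper's body presses on something with over 40 N, if the wrist force passes 120 N, or if a joint passes its speed limit or range.

### The arm

A 6-joint arm with a two-finger parallel gripper is mounted at the origin on the work surface. World frame = base frame: x ahead of the robot, y to its left, z up, the work surface at z = 0. Lengths are in m, angles in rad, forces in N, time in s.
With the tool pointing down it reaches from about 0.375 to 0.9 m from the base axis. Payload 3.1 kg.
Tool frame: the origin (TCP) lies midway between the tips of the shut fingers; the grasp point (between the pads) lies 19 mm behind it; z points along the fingers, y is the direction in which the jaws open and shut (so a half turn about z gives the same grasp; the last joint's range is limited). The gripper opens to 87 mm and grips with 3 to 60 N. Pads are 19 mm wide; open, the fingers measure 117 mm over their backs; the gripper's body (75 mm by 190 mm) begins 51 mm behind the grasp point.
Start: joints at [-1.431, 0.527, 1.433, -0, 1.181, -0.178], TCP at [0.195, -0.594, 0.223] pointing down, gripper open.
Joint ranges: [-3.08, 3.08], [-0.75, 2.2], [0.22, 2.44], [-1.43, 4.57], [0, 2.65], [-2.85, 2.85]. Speed limits (rad/s): [2.79, 2.79, 3.14, 3.14, 3.14, 3.14].

### API

Orientations are given as a unit quaternion [x, y, z, w].
In Python, from cell import read_state, eyes, env, finder gives the robot as it stands.
- The arm moves only by the shell command python3 -m crank 'ROWS' [FORCE]. ROWS is JSON, a list of rows, each a list of 3 entries, a list of its own where there are three numbers: the shift along the tool's x, y, z in m, then the turn, a rotation vector about the tool's x, y, z in rad, then the closure, from -1 (fully open) to 1 (shut). In form: [[[tx, ty, tz], [ax, ay, az], fingers], ...]. A call has 1 to 12 rows; each row shifts and turns the commanded pose from where the row before left it, along the tool's axes as they then stand; what a row does not reach is not made up. A row lasts 1/10 s, in which the tool goes at most 50 mm and 8.59 degrees, less where a joint would pass 70% of its speed; a pose out of reach is approached as far as the arm can. A call with a gripper value outside its range is refused whole. The fingers move at their own pace and stop on an object; FORCE is the grip in N (left out, the last holds). Time passes only in rows, so rows that do not move let the fingers close. It gives the time, the measured TCP pose, the force and the opening at its end, in the units of the state.
- read_state(): the state, without advancing time (a new reading comes with each control period).
- eyes.read_camera(name): name is "side" or "top"; returns a dict with "image" (384x512x3 uint8, red, green, blue), "K" (3x3 intrinsics, pixels), "k1" (the pictures are not rectified: a ray, as slopes to the right and down, at radius r is drawn at 1 + k1 r^2 times it, then the intrinsics apply), "R" (3x3) and "t" (3): a world point X has camera coordinates R X + t. Camera axes: x right, y down, z forward; pixel columns grow to the right and rows downward; lengths in m; the calibration is good to about 2 mm. A picture is of the moment at which its call begins. There is no depth.
- env.hand_in(): hands the job in, once; it reports no verdict.
Trained networks look in a picture, given as the dict that the camera call returned (one of the last four; its "shot" number tells which), for a name from the list of things; names that differ only in an ending like _2 or _b are one class to them, and where a whole thing is asked for, a point or a joint stands for the part that bears it (a point fixed in the world has none). Each returns a list of dicts, best first, with "conf" (0 to 1); they miss things now and then, are a little off and sometimes report something else, mostly with a low value. They report only what shows in the picture. A call takes as long as a camera call.
- finder.recognise(picture, target): "rect" ([left, top, width, height] in pixels, round what is visible of it).
- finder.trace(picture, target): "pixels" (384x512 bool, what is visible of it) and "rect" ([left, top, width, height] in pixels, round what is visible of it).
- finder.landmark_of(picture, target): "xy" ([column, row] in pixels: a listed point, or the origin of a listed thing).
The state is a dict: "time_s": time; "joints": joint angles; "dq": joint speeds; "joint_efforts": joint torques, N m; "ee_pos": TCP position; "ee_rot": TCP orientation; "wrist_force": force on the tool from outside, world axes, zero at the start; "moment": the same for the moment, N m; "finger_gap": opening from 0.0 (shut) to 1.0 (fully open).
Only numpy, scipy, OpenCV 4.12 (cv2) and the standard library are available. Lean on these libraries where they do the work, as an engineer would, in place of code of your own. Each camera call takes 0.05 s, during which the arm holds its last target.

## Working session

There is one attempt and no reset: what is moved stays moved. The work goes in short steps, Python scripts to look and compute and a shell command to move; the robot and the scene stay as the last step left them, time stands still between calls to the robot, and variables do not carry over. Pictures are saved under pics/ and viewed, and the job is handed in when it is done.

```bash
ls -la; mkdir -p pics; cat > h.py <<'E'
import numpy as np, cv2, json
from cell import read_state, eyes, env, finder
def und(p,c):
    K=np.array(c["K"]);k=c["k1"]
    d=np.array([(p[0]-K[0,2])/K[0,0],(p[1]-K[1,2])/K[1,1]])
    u=d.copy()
    for _ in range(30): u=d/(1+k*(u@u))
    return u
def onplane(p,c,z):
    u=und(p,c);R=np.array(c["R"]);t=np.array(c["t"])
    o=-R.T@t; v=R.T@np.array([u[0],u[1],1.])
    return o+v*(z-o[2])/v[2]
def proj(X,c):
    K=np.array(c["K"]);k=c["k1"]
    q=np.array(c["R"])@np.asarray(X,float)+np.array(c["t"]); u=q[:2]/q[2]; u=u*(1+k*(u@u))
    return np.array([K[0,0]*u[0]+K[0,2],K[1,1]*u[1]+K[1,2]])
def tri(p1,c1,p2,c2):
    A=[];b=[]
    for p,c in((p1,c1),(p2,c2)):
        u=und(p,c);R=np.array(c["R"]);t=np.array(c["t"])
        o=-R.T@t; v=R.T@np.array([u[0],u[1],1.]);v/=np.linalg.norm(v)
        P=np.eye(3)-np.outer(v,v);A.append(P);b.append(P@o)
    A=np.vstack(A);b=np.hstack(b)
    x=np.linalg.lstsq(A,b,rcond=None)[0]
    return x,np.linalg.norm(A@x-b)
def save(im,n,s=1.5):
    cv2.imwrite("pics/"+n,cv2.resize(im[:,:,::-1],None,fx=s,fy=s,interpolation=cv2.INTER_CUBIC))
E
python3 - <<'E'
from h import *
s=read_state()
for k,v in s.items(): print(k,np.round(v,3))
cs={n:eyes.read_camera(n) for n in("top","side")}
for n,c in cs.items():
    save(c["image"],n+"0.png"); print(n,c["k1"],np.round(c["K"],1).tolist(),np.round(c["R"],3).tolist(),np.round(c["t"],3), c["shot"])
Z=dict(well_rim=.06,knob_top=.054,lane=.035,gauge=.003,gauge_steel=.003,gauge_black=.003,setter=0,gate=.035,mug=0,jar=0,tube_a=0,carton=0)
for n,z in Z.items():
    for cn,c in cs.items():
        for d in finder.landmark_of(c,n)[:2]: print(n,cn,round(d["conf"],2),np.round(d["xy"],1),np.round(onplane(d["xy"],c,z),4))
print(read_state()["time_s"])
E
```

```text
total 12
drwxr-xr-x  3 agent agent 4096 Dec  7 15:43 .
drwxr-xr-x 23 root  root  4096 Dec  7 15:43 ..
drwxr-xr-x  2 agent agent 4096 Dec  7 15:43 pics
time_s 0.0
joints [-1.432  0.528  1.434  0.     1.181 -0.178]
dq [ 0.001 -0.002 -0.001  0.001  0.    -0.   ]
joint_efforts [-1.0000e-03 -4.4004e+01 -1.7660e+01  6.3000e-02  5.8000e-02 -0.0000e+00]
ee_pos [ 0.195 -0.593  0.222]
ee_rot [ 0.987  0.158  0.    -0.001]
wrist_force [-1.158  0.231 -0.335]
moment [-0.064  0.028  0.061]
finger_gap 1.002
top -0.06528770659722902 [[404.8, 0.0, 254.0], [0.0, 404.8, 193.3], [0.0, 0.0, 1.0]] [[0.007, -1.0, 0.006], [-0.998, -0.007, -0.065], [0.065, -0.005, -0.998]] [-0.046  0.58   1.384] 1
side 0.007063954020257476 [[463.1, 0.0, 257.1], [0.0, 463.1, 191.5], [0.0, 0.0, 1.0]] [[0.998, -0.059, 0.011], [-0.024, -0.565, -0.825], [0.055, 0.823, -0.566]] [-0.581  0.037  1.502] 2
well_rim top 0.75 [257.3 201.1] [ 0.5513 -0.0532  0.06  ]
well_rim top 0.73 [315.1 217.2] [ 0.4985 -0.2478  0.06  ]
well_rim side 0.66 [249.3 185.2] [ 0.5558 -0.011   0.06  ]
knob_top top 0.41 [252.8 200.6] [ 0.5531 -0.038   0.054 ]

[... 1133 characters left out ...]
e side 0.6 [242.9 169.2] [0.5398 0.1281 0.035 ]
mug top 0.87 [119.8 250.8] [0.376  0.4267 0.    ]
mug side 0.83 [196.7 140.4] [ 0.3636  0.4121 -0.    ]
jar top 0.89 [131.4 206.5] [0.5316 0.3892 0.    ]
jar top 0.39 [311.  192.3] [ 0.5864 -0.2429  0.    ]
jar side 0.78 [242.4 144.2] [0.5459 0.3734 0.    ]
jar side 0.5 [245.9 307.4] [ 0.5268 -0.4659  0.    ]
tube_a top 0.72 [254.4 140.5] [ 0.7691 -0.0423  0.    ]
tube_a top 0.65 [287.  151.1] [ 0.7321 -0.1581  0.    ]
tube_a side 0.54 [310.7 228.2] [ 0.7356 -0.1643  0.    ]
tube_a side 0.53 [309.1 204.5] [ 0.7494 -0.0425  0.    ]
carton top 0.93 [368.5 207.4] [ 0.5345 -0.4467  0.    ]
carton side 0.6 [246.4 305.9] [ 0.5282 -0.4611  0.    ]
1.3
```

View images.

View pics/top0.png

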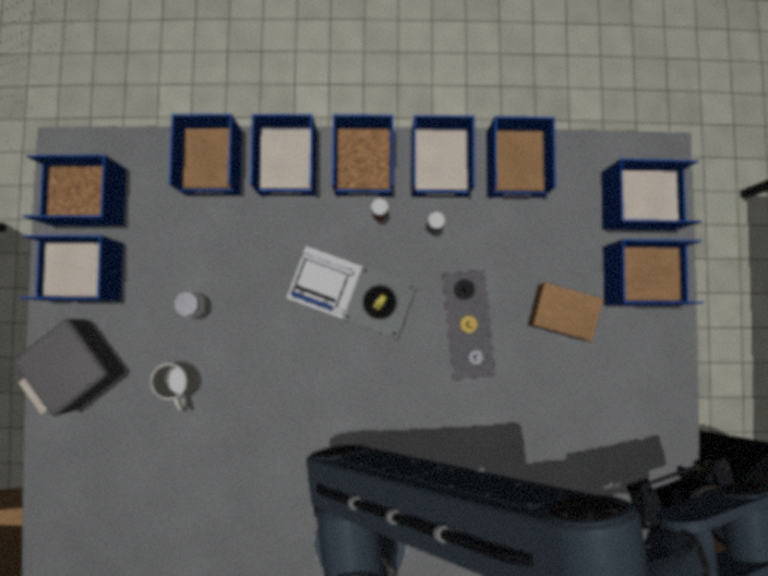

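View pics/side0.png

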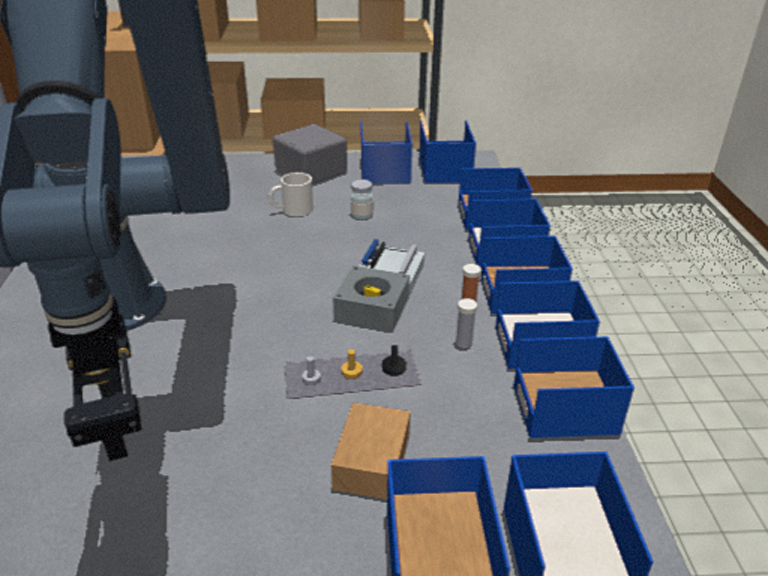

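```bash
python3 - <<'E'
from h import *
cs={n:eyes.read_camera(n) for n in("top","side")}
import pickle; pickle.dump(cs,open("c0.pkl","wb"))
t=cs["top"]["image"][155:240,180:340]; s=cs["side"]["image"][150:275,180:300]
save(t,"tz.png",5); save(s,"sz.png",4.8)
for n in("gauge","setter","knob","gate"):
    for cn,c in cs.items():
        for d in finder.trace(c,n)[:1]:
            m=d["pixels"]; ys,xs=np.nonzero(m); r=cv2.minAreaRect(np.stack([xs,ys],1).astype(np.float32))
            print(n,cn,round(d["conf"],2),d["rect"],m.sum(),np.round(xs.mean(),1),np.round(ys.mean(),1),r)
E
```

```text
gauge top 0.53 [305.5, 215.0, 14.4, 7.3] 126 311.9 216.4 ((312.0, 216.5), (11.0, 12.0), 90.0)
gauge side 0.48 [228.4, 232.0, 13.0, 20.4] 199 234.4 243.7 ((234.5, 242.0), (20.0, 13.0), 90.0)
setter top 0.83 [194.7, 167.4, 82.2, 57.8] 2466 238.8 194.1 ((234.41781616210938, 193.71917724609375), (78.7686996459961, 39.20878601074219), 20.556045532226562)
setter side 0.69 [223.4, 165.0, 60.8, 54.9] 2070 251.4 193.9 ((250.8999786376953, 190.29998779296875), (45.18844223022461, 63.9063720703125), 24.775144577026367)
knob top 0.5 [248.4, 195.7, 7.5, 9.8] 41 253.1 201.5 ((253.0, 201.5), (7.0, 6.0), 90.0)
knob side 0.49 [243.0, 189.5, 10.7, 9.3] 80 247.7 194.3 ((248.0, 194.0), (8.0, 10.0), 90.0)
gate top 0.62 [195.4, 189.9, 31.8, 18.0] 232 209.8 198.8 ((212.24998474121094, 199.75), (35.45274353027344, 9.060144424438477), 23.198589324951172)
gate side 0.75 [240.3, 157.0, 16.9, 22.0] 212 248.5 169.6 ((248.5000457763672, 169.50001525878906), (11.180338859558105, 21.0190372467041), 26.56505012512207)
```

View pics/tz.png

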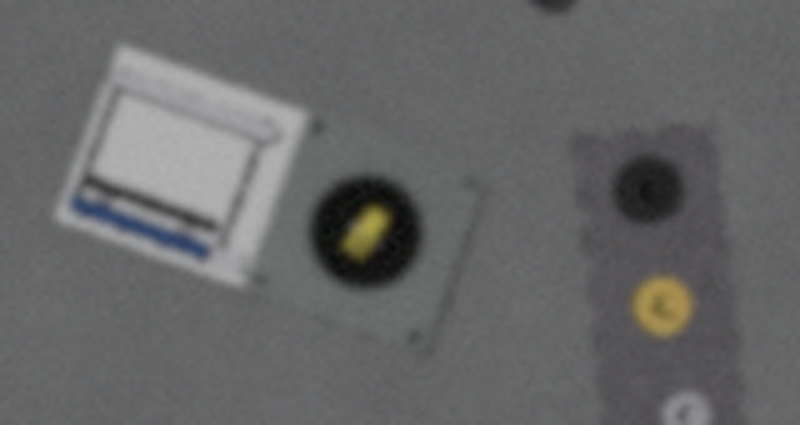

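View pics/sz.png

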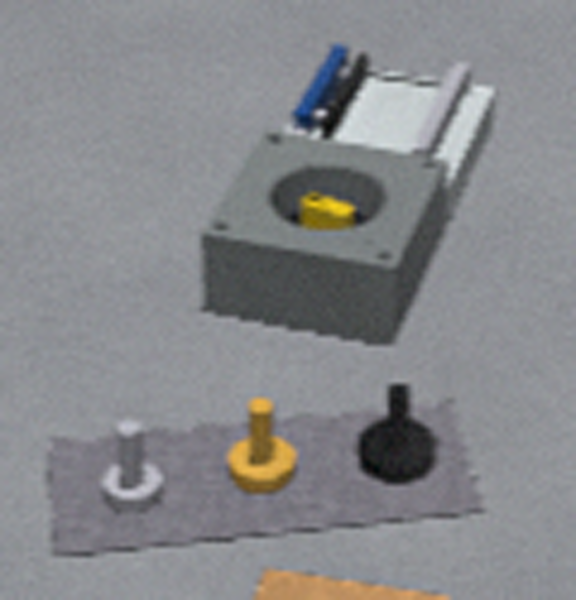

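```bash
python3 - <<'E'
from h import *
import pickle; cs=pickle.load(open("c0.pkl","rb"))
T=lambda x,y:(180+x/5-.4,155+y/5-.4)
S=lambda x,y:(180+x/4.8-.4,150+y/4.8-.4)
c=cs["top"];s=cs["side"]
def P(n,a,cc,z): w=onplane(a,cc,z); print(n,np.round(w,4)); return w
a=P("deckA +x+y",T(118,45),c,.035); b=P("deckB -x+y",T(57,215),c,.035)
d=P("blk +x-y",T(485,185),c,.06); e=P("blk -x-y",T(427,355),c,.06)
for u,v in((a,b),(d,e)):
    print(np.linalg.norm(u-v),np.degrees(np.arctan2(*(u-v)[[1,0]])))
print("centre",(a+b+d+e)/4)
m=(a+b-d-e)/2;print("len",np.linalg.norm(m[:2]),np.degrees(np.arctan2(m[1],m[0])))
w=P("well",T(366,232),c,.06)
P("knob",T(364,233),c,.054)
# side
e2=P("s blk -x-y",S(203,235),s,.06);d2=P("s +x-y",S(390,268),s,.06);f2=P("s -x mid",S(262,133),s,.06);g2=P("s +x mid",S(440,162),s,.06)
P("s deck +x+y",S(495,88),s,.035)
P("s well",S(328,202),s,.06)
# gate ends top
for n,p in dict(gl=(73,205),gr=(207,252)).items(): P(n,T(*p),c,.057)
for n,p in dict(fl=(118,72),fr=(272,132)).items(): P(n,T(*p),c,.055)
for n,p in dict(pl=(88,184),pr=(214,224)).items(): P(n,T(*p),c,.054)
# gauge: disc
P("gauge top disc",T(663,306),c,.015); P("side disc base",S(262,465),s,.015)
x,r=tri(T(663,303),c,S(261,404),s);print("post top tri",x,r)
P("steel",T(687,412),c,.015);P("black",T(648,188),c,.015)
E
```

```text
deckA +x+y [0.6803 0.1337 0.035 ]
deckB -x+y [0.5627 0.1738 0.035 ]
blk +x-y [ 0.5837 -0.118   0.06  ]
blk -x-y [ 0.4693 -0.0795  0.06  ]
0.12424462710612198 -18.79718458804473
0.12073314430362855 -18.577176813166904
centre [0.57403316 0.02750973 0.0475    ]
len 0.26976237352762633 69.37697219658685
well [ 0.5515 -0.038   0.06  ]
knob [ 0.5511 -0.0367  0.054 ]
s blk -x-y [ 0.4681 -0.0815  0.06  ]
s +x-y [ 0.5856 -0.1226  0.06  ]
s -x mid [0.5081 0.038  0.06  ]
s +x mid [ 0.6273 -0.0032  0.06  ]
s deck +x+y [0.6798 0.1308 0.035 ]
s well [ 0.5498 -0.0476  0.06  ]
gl [0.5684 0.1597 0.057 ]
gr [0.5374 0.0689 0.057 ]
fl [0.6591 0.131  0.055 ]
fr [0.619 0.026 0.055]
pl [0.5829 0.1502 0.054 ]
pr [0.5564 0.0646 0.054 ]
gauge top disc [ 0.5036 -0.2447  0.015 ]
side disc base [ 0.5019 -0.2543  0.015 ]
post top tri [ 0.50372976 -0.23960172  0.04939396] 0.0021637669669206747
steel [ 0.4303 -0.2614  0.015 ]
black [ 0.5857 -0.2344  0.015 ]
```

```bash
cat > fit.py <<'E'
from h import *
from scipy.optimize import least_squares
def gauge_model(z0,Rd=.02):
    a=np.linspace(0,2*np.pi,60,endpoint=False);P=[]
    for r,z in((Rd,0),(Rd,.012),(.007,.052),(.007,.012)):
        P.append(np.stack([r*np.cos(a),r*np.sin(a),0*a+z0+z],1))
    return P
def hullmask(P,c,xy,S=8,roi=None):
    m=np.zeros((384*1,512*1),np.float32)
    x0,y0,w,h=roi; M=np.zeros((h*S,w*S),np.uint8)
    for grp in(P[:2],P[2:]):
        q=np.array([proj(p+np.r_[xy,0],c) for p in np.vstack(grp)])
        hh=cv2.convexHull(q.astype(np.float32))[:,0]
        cv2.fillConvexPoly(M,np.round((hh-[x0-.5,y0-.5])*S).astype(np.int32),1)
    ys,xs=np.nonzero(M)
    return np.array([xs.mean()/S+x0-.5,ys.mean()/S+y0-.5]),len(xs)/S/S
def brass(c,roi):
    x,y,w,h=roi; im=c["image"][y:y+h,x:x+w].astype(np.float32)
    wt=np.clip((im[:,:,0]-im[:,:,2])-25,0,None); wt=np.minimum(wt,60)
    ys,xs=np.mgrid[y:y+h,x:x+w]
    return np.array([(wt*xs).sum(),(wt*ys).sum()])/wt.sum(), (wt>20).sum()
def fitg(c,roi,z0,x0):
    b,n=brass(c,roi)
    f=lambda xy:(hullmask(gauge_model(z0),c,xy,roi=roi)[0]-b)
    s=least_squares(f,x0,diff_step=.003,x_scale=.01)
    return s.x,b,n,hullmask(gauge_model(z0),c,s.x,roi=roi)[1]
E
python3 - <<'E'
from fit import *
import pickle; cs=pickle.load(open("c0.pkl","rb"))
print(fitg(cs["top"],(300,203,26,26),.003,[.5036,-.2447]))
print(fitg(cs["side"],(220,226,28,32),.003,[.5036,-.2447]))
# setter fit: points picked
T=lambda x,y:np.array((180+x/5-.4,155+y/5-.4)); S=lambda x,y:np.array((180+x/4.8-.4,150+y/4.8-.4))
t,s=cs["top"],cs["side"]
obs=[(t,T(118,45),(.065,.135,.035)),(t,T(57,215),(-.065,.135,.035)),(t,T(485,185),(.065,-.135,.06)),(t,T(427,355),(-.065,-.135,.06)),
(s,S(203,235),(-.065,-.135,.06)),(s,S(390,268),(.065,-.135,.06)),(s,S(262,133),(-.065,0,.06)),(s,S(440,162),(.065,0,.06)),(s,S(495,88),(.065,.135,.035)),
(s,S(204,311),(-.065,-.135,0)),(s,S(390,343),(.065,-.135,0)),(t,T(366,232),(0,-.0675,.06)),(s,S(329,197),(0,-.0675,.06))]
def W(p,q): c,sn=np.cos(p[2]),np.sin(p[2]); return np.array([p[0]+c*q[0]-sn*q[1],p[1]+sn*q[0]+c*q[1],q[2]])
for sel in("both","top","side"):
    o=[x for x in obs if sel=="both" or x[0] is cs[sel]]
    r=least_squares(lambda p:np.hstack([proj(W(p,q),c)-u for c,u,q in o]),[.574,.0275,-.345],x_scale=[.01,.01,.1],loss="soft_l1")
    print(sel,np.round(r.x,4),np.degrees(r.x[2]));print(np.round(r.fun.reshape(-1,2),1).tolist())
    print("well",W(r.x,(0,-.0675,.06)),"lane",W(r.x,(0,.0675,.035)))
E
```

```text
(array([ 0.50418254, -0.24489733]), array([312.02526032, 215.64866949]), np.int64(103), 111.515625)
(array([ 0.50167928, -0.24562722]), array([234.0234638 , 244.04440236]), np.int64(171), 188.1875)
both [ 0.5727  0.0254 -0.3475] -19.90890961925764
[[1.0, 0.2], [-0.2, 1.5], [1.7, -1.2], [-0.0, 1.1], [-0.8, -0.4], [0.8, 0.2], [1.0, -1.6], [1.8, -1.1], [0.0, 0.1], [-0.4, -0.7], [0.4, 0.2], [0.0, 0.5], [-0.4, -0.7]]
well [ 0.54973629 -0.0380695   0.06      ] lane [0.59570727 0.08886225 0.035     ]
top [ 0.5745  0.0268 -0.3489] -19.99197238718354
[[0.7, -0.4], [-0.6, 0.9], [1.3, -1.7], [-0.5, 0.6], [-0.4, 0.0]]
well [ 0.55141497 -0.03666516  0.06      ] lane [0.59756991 0.09019981 0.035     ]
side [ 0.5713  0.0233 -0.3401] -19.483868793360248
[[-1.0, 0.2], [0.7, 0.6], [0.5, -1.2], [1.5, -0.9], [-0.6, 0.3], [-0.6, -0.1], [0.4, 0.6], [-0.6, -0.3]]
well [ 0.54877833 -0.04030307  0.06      ] lane [0.59380643 0.08696622 0.035     ]
```

```bash
cat >> h.py <<'E'
from scipy.spatial.transform import Rotation as Ro
def delta(X,heading=None):
    s=read_state();R=Ro.from_quat(s["ee_rot"]);y=R.as_matrix()[:,1];h=np.arctan2(y[1],y[0])
    print("t",round(s["time_s"],2),"pos",np.round(s["ee_pos"],4),"hdg",round(h,4),"toolz",np.round(R.as_matrix()[:,2],4),"F",np.round(s["wrist_force"],2),"M",np.round(s["moment"],3),"gap",round(s["finger_gap"],3),"q",np.round(s["joints"],2))
    if heading is not None:
        dz=-(heading-h)
        Rd=np.array([[-np.sin(heading),np.cos(heading),0],[np.cos(heading),np.sin(heading),0],[0,0,-1]]).T
        print("rotvec tool",np.round((R.inv()*Ro.from_matrix(Rd)).as_rotvec(),4))
        print("delta after turn",np.round(Rd.T@(np.array(X)-s["ee_pos"]),4))
    print("delta now",np.round(R.as_matrix().T@(np.array(X)-s["ee_pos"]),4))
E
python3 -m crank '[[[0,0,0],[0,0,-0.146],-1],[[0,0,0],[0,0,-0.146],-1],[[0,0,0],[0,0,-0.146],-1],[[0,0,0],[0,0,-0.146],-1],[[0,0,0],[0,0,-0.146],-1],[[0,0,0],[0,0,-0.146],-1],[[0,0,0],[0,0,-0.146],-1],[[0,0,0],[0,0,-0.146],-1],[[0,0,0],[0,0,-0.146],-1],[[0,0,0],[0,0,-0.146],-1],[[0,0,0],[0,0,-0.146],-1],[[0,0,0],[0,0,-0.146],-1]]'
python3 -m crank '[[[0,0,0],[0,0,-0.146],-1],[[0,0,0],[0,0,-0.146],-1],[[0,0,0],[0,0,-0.146],-1],[[0,0,0],[0,0,-0.146],-1],[[0,0,0],[0,0,-0.14],-1],[[0,0,0],[0,0,0],-1]]'
python3 -c "
from h import *
delta((.503,-.245,.1),1.223)"
```

```text
time_s: 3.0
ee_pos: [0.1953, -0.5937, 0.2225]
ee_rot: [0.508, 0.861, 0.0, -0.0]
wrist_force: [-0.8, 0.1, 0.0]
finger_gap: 1.001
time_s: 3.6
ee_pos: [0.1954, -0.5937, 0.2225]
ee_rot: [0.173, 0.985, 0.0, 0.0]
wrist_force: [0.2, 0.3, -0.0]
finger_gap: 0.998
t 3.6 pos [ 0.1954 -0.5937  0.2225] hdg 1.2228 toolz [ 0.  0. -1.] F [ 0.21  0.34 -0.03] M [ 0.053 -0.126 -0.027] gap 0.998 q [-1.43  0.53  1.43  0.    1.18 -2.65]
rotvec tool [ 0.      0.     -0.0002]
delta after turn [-0.1704  0.4327  0.1225]
delta now [-0.1703  0.4327  0.1226]
```

```bash

python3 -m crank '[[[-0.0142,0.036,0.005],[0,0,0],-0.3],[[-0.0142,0.036,0.005],[0,0,0],-0.3],[[-0.0142,0.036,0.005],[0,0,0],-0.3],[[-0.0142,0.036,0.01],[0,0,0],-0.3],[[-0.0142,0.036,0.01],[0,0,0],-0.3],[[-0.0142,0.036,0.01],[0,0,0],-0.3],[[-0.0142,0.036,0.01],[0,0,0],-0.3],[[-0.0142,0.036,0.01],[0,0,0],-0.3],[[-0.0142,0.036,0.01],[0,0,0],-0.3],[[-0.0142,0.036,0.0155],[0,0,0],-0.3],[[-0.0142,0.0367,0.016],[0,0,0],-0.3],[[-0.0142,0.036,0.016],[0,0,0],-0.3]]'
python3 -m crank '[[[0,0,0],[0,0,0],-0.3],[[0,0,0],[0,0,0],-0.3]]'
python3 - <<'E'
from h import *
delta((.503,-.245,.02),1.223)
cs={n:eyes.read_camera(n) for n in("top","side")}
save(cs["side"]["image"][170:290,160:320],"s1.png",4)
save(cs["top"]["image"][150:250,240:400],"t1.png",4)
E
```

```text
time_s: 4.8
ee_pos: [0.5042, -0.2439, 0.0997]
ee_rot: [0.175, 0.985, -0.0, 0.0]
wrist_force: [0.8, -0.3, -0.8]
finger_gap: 0.651
time_s: 5.0
ee_pos: [0.5033, -0.2442, 0.0997]
ee_rot: [0.173, 0.985, 0.0, -0.0]
wrist_force: [-0.3, 0.2, 0.5]
finger_gap: 0.653
t 5.0 pos [ 0.5033 -0.2442  0.0997] hdg 1.2234 toolz [-8.e-04  2.e-04 -1.e+00] F [-0.27  0.23  0.52] M [ 0.018 -0.179 -0.042] gap 0.653 q [-0.65  0.61  1.7  -0.    0.82 -1.87]
rotvec tool [-0.0001 -0.0008  0.0004]
delta after turn [ 0.     -0.0009  0.0797]
delta now [-0.     -0.0009  0.0797]
```

View pics/s1.png

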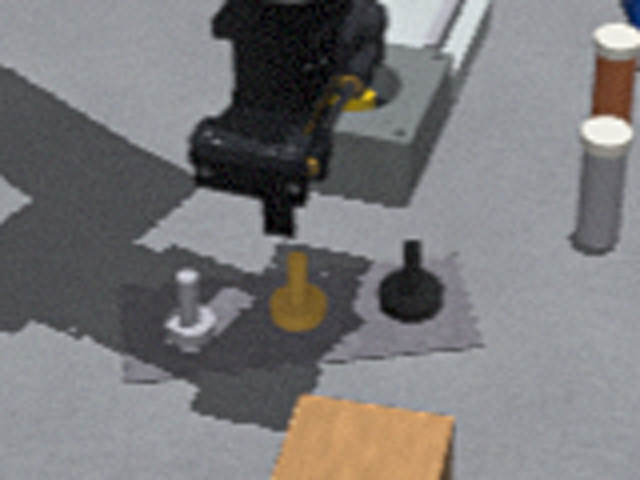

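```bash
python3 - <<'E'
from h import *
c=eyes.read_camera("side")
p=np.array([.5033,-.2442,.0997]);y=np.array([.341,.94,0])
for a in(-.0285,-.0435,.0285,.0435): print(a,(proj(p+y*a,c)-[160,170])*4)
print("tcp",(proj(p,c)-[160,170])*4, "gauge posttop pred",(proj([.503,-.245,.055],c)-[160,170])*4)
for n in ("mug","jar","tube_a","carton"): pass
E
```

```text
-0.0285 [282.69805582 227.56661335]
-0.0435 [275.29126945 241.04209634]
0.0285 [309.60168334 178.61927971]
0.0435 [316.37205706 166.30144283]
tcp [296.38900837 202.65794863] gauge posttop pred [297.04845994 253.75467688]
```

View pics/t1.png

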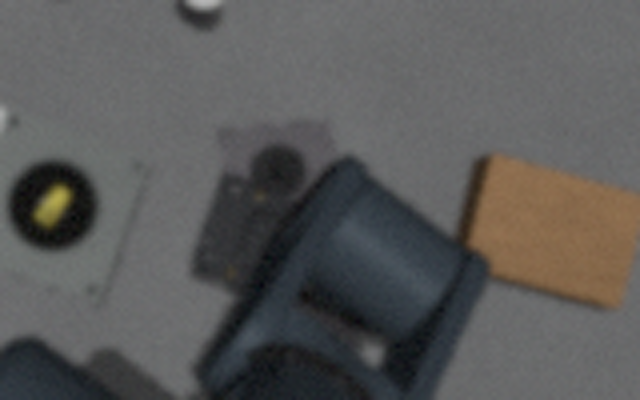

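```bash

python3 -m crank '[[[0,-0.0005,0.025],[0,0,0],-0.3],[[0,0,0.025],[0,0,0],-0.3],[[0,0,0.018],[0,0,0],-0.3],[[0,0,0.0095],[0,0,0],-0.3],[[0,0,0],[0,0,0],0.2],[[0,0,0],[0,0,0],0.5],[[0,0,0],[0,0,0],1],[[0,0,0],[0,0,0],1],[[0,0,0],[0,0,0],1],[[0,0,0],[0,0,0],1]]' 20
python3 - <<'E'
from h import *
delta((.503,-.245,.1),1.223)
E
```

```text
time_s: 6.15
ee_pos: [0.5031, -0.2455, 0.023]
ee_rot: [0.173, 0.985, -0.0, 0.0]
wrist_force: [-1.0, -0.3, -0.1]
finger_gap: 0.187
t 6.15 pos [ 0.5031 -0.2455  0.023 ] hdg 1.2232 toolz [ 6.e-04 -5.e-04 -1.e+00] F [-0.97 -0.26 -0.13] M [ 0.034 -0.167 -0.001] gap 0.187 q [-0.65  0.74  1.74 -0.    0.66 -1.88]
rotvec tool [-0.0002  0.0007  0.0002]
delta after turn [ 0.0002  0.0004 -0.077 ]
delta now [ 0.0002  0.0004 -0.077 ]
```

```bash

python3 -m crank '[[[0,0,0],[0,0,0],1],[[0,0,0],[0,0,0],1],[[0,0,-0.03],[0,0,0],1],[[0,0,-0.04],[0,0,0],1],[[0,0,-0.04],[0,0,0],1],[[0,0,0],[0,0,0],1]]' 20
python3 - <<'E'
from fit import *
delta((.597,.09,.12),1.223)
c=eyes.read_camera("side")
save(c["image"][140:290,140:320],"s2.png",4)
s=read_state();z0=s["ee_pos"][2]-.020
print(proj(s["ee_pos"],c)); 
E
```

```text
time_s: 6.75
ee_pos: [0.5059, -0.2475, 0.1374]
ee_rot: [0.173, 0.985, -0.002, 0.005]
wrist_force: [2.4, -0.1, -0.7]
finger_gap: 0.154
t 6.75 pos [ 0.5059 -0.2475  0.1374] hdg 1.2233 toolz [ 0.0086 -0.0065 -0.9999] F [ 2.38 -0.14 -0.74] M [ 0.102 -0.211 -0.026] gap 0.154 q [-0.65  0.56  1.68  0.    0.9  -1.88]
rotvec tool [-0.0032  0.0103  0.0003]
delta after turn [0.0294 0.3483 0.0174]
delta now [0.0294 0.3484 0.0159]
[234.28776405 210.86350276]
```

View pics/s2.png

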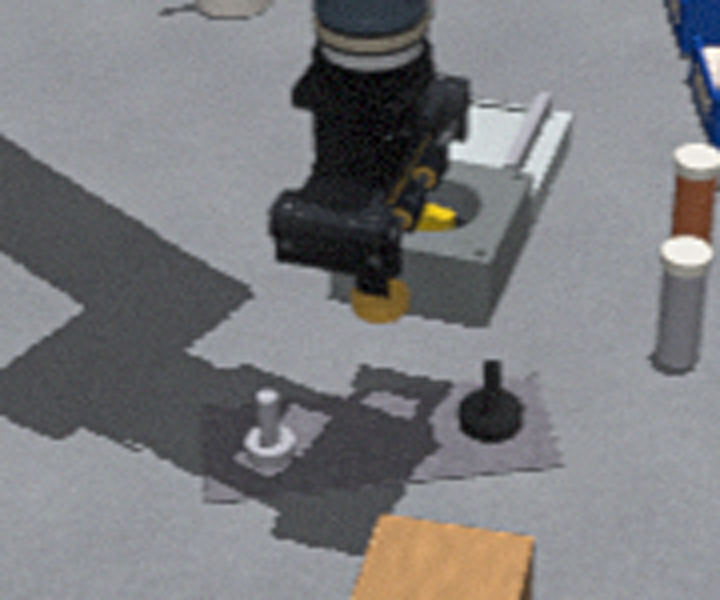

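```bash
python3 - <<'E'
from h import *
import pickle; cs=pickle.load(open("c0.pkl","rb")); c=cs["top"]
g=c["image"].astype(np.float32)
p0=(0.5745,0.0268,-0.349)
C,S=np.cos(p0[2]),np.sin(p0[2])
xs=np.arange(-70,72,2)/1000
for z in(.035,.055):
    prof=[]
    for x in xs:
        v=[]
        for y in np.linspace(.05,.09,21):
            u=proj([p0[0]+C*x-S*y,p0[1]+S*x+C*y,z],c)
            v.append([cv2.remap(g[:,:,k],np.float32([[u[0]]]),np.float32([[u[1]]]),cv2.INTER_LINEAR)[0,0] for k in range(3)])
        prof.append(np.mean(v,0))
    print(z);print([(int(x*1000),int(v[0]),int(v[2])) for x,v in zip(xs,prof)])
E
```

```text
0.035
[(-70, 102, 104), (-68, 108, 110), (-66, 120, 122), (-64, 135, 136), (-62, 146, 148), (-60, 149, 152), (-58, 139, 146), (-56, 119, 133), (-54, 93, 120), (-52, 70, 111), (-50, 57, 107), (-48, 61, 109), (-46, 80, 116), (-44, 105, 127), (-42, 125, 138), (-40, 135, 141), (-38, 131, 134), (-36, 115, 116), (-34, 93, 94), (-32, 80, 80), (-30, 85, 86), (-28, 106, 106), (-26, 131, 131), (-24, 151, 152), (-22, 164, 165), (-20, 170, 171), (-18, 172, 173), (-16, 173, 173), (-14, 172, 173), (-12, 172, 173), (-10, 173, 174), (-8, 173, 174), (-6, 173, 174), (-4, 173, 174), (-2, 173, 174), (0, 173, 174), (2, 173, 173), (4, 173, 173), (6, 173, 173), (8, 173, 174), (10, 173, 174), (12, 172, 173), (14, 172, 173), (16, 172, 173), (18, 173, 174), (20, 173, 174), (22, 173, 174), (24, 173, 174), (26, 172, 173), (28, 169, 170), (30, 164, 164), (32, 155, 156), (34, 147, 149), (36, 145, 147), (38, 148, 150), (40, 153, 156), (42, 156, 159), (44, 158, 160), (46, 158, 161), (48, 160, 162), (50, 163, 165), (52, 167, 168), (54, 170, 171), (56, 171, 172), (58, 170, 171), (60, 165, 166), (62, 155, 156), (64, 1
[... 515 characters left out ...]
16, 173, 173), (-14, 172, 173), (-12, 173, 174), (-10, 173, 174), (-8, 173, 174), (-6, 173, 174), (-4, 173, 174), (-2, 173, 174), (0, 173, 173), (2, 173, 173), (4, 172, 173), (6, 173, 174), (8, 173, 174), (10, 172, 173), (12, 172, 173), (14, 172, 173), (16, 173, 174), (18, 173, 174), (20, 173, 174), (22, 173, 174), (24, 172, 173), (26, 170, 171), (28, 166, 167), (30, 158, 159), (32, 150, 151), (34, 145, 147), (36, 147, 149), (38, 152, 154), (40, 156, 158), (42, 157, 160), (44, 158, 161), (46, 159, 161), (48, 162, 164), (50, 166, 167), (52, 169, 170), (54, 171, 172), (56, 170, 171), (58, 166, 167), (60, 156, 158), (62, 142, 143), (64, 126, 127), (66, 113, 115), (68, 106, 107), (70, 103, 105)]
```

```bash

python3 -m crank '[[[0.0022,0.02,0],[0,0,0],1],[[0.0022,0.0378,0],[0,0,0],1],[[0.0022,0.04,0],[0,0,0],1],[[0.0022,0.04,0],[0,0,0],1],[[0.0022,0.04,0],[0,0,0],1],[[0.0022,0.04,0],[0,0,0],1],[[0.0022,0.04,0],[0,0,0],1],[[0.0022,0.04,0],[0,0,0],1],[[0.0022,0.03,0],[0,0,0],1],[[0.0026,0.02,0],[0,0,0],1],[[0,0,0],[0,0,0],1],[[0,0,0],[0,0,0],1]]' 20
python3 - <<'E'
from fit import *
delta((.6008,.0895,.1),1.223)
cs={n:eyes.read_camera(n) for n in("top","side")}
save(cs["side"]["image"][110:230,190:310],"s3.png",5)
save(cs["top"]["image"][150:240,180:300],"t3.png",5)
E
```

```text
time_s: 8.0
ee_pos: [0.5988, 0.0894, 0.1307]
ee_rot: [0.172, 0.985, -0.001, -0.002]
wrist_force: [0.5, -0.5, -1.0]
finger_gap: 0.153
t 8.0 pos [0.5988 0.0894 0.1307] hdg 1.2243 toolz [-3.9e-03 -4.0e-04 -1.0e+00] F [ 0.51 -0.54 -0.98] M [ 0.072 -0.124  0.021] gap 0.153 q [-0.04  0.62  1.56 -0.    0.97 -1.26]
rotvec tool [-0.0017 -0.0035  0.0013]
delta after turn [-0.0018  0.0008  0.0307]
delta now [-0.0019  0.0008  0.0307]
```

View pics/s3.png

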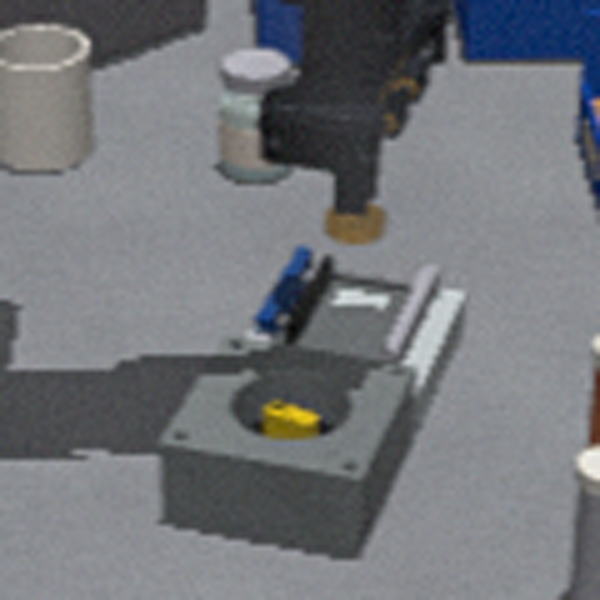

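View pics/t3.png

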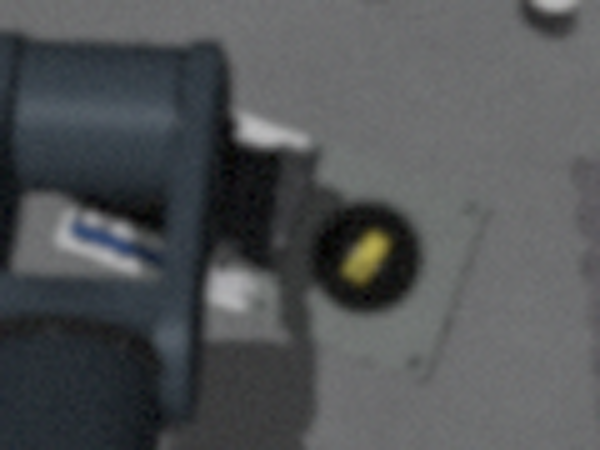

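```bash
python3 - <<'E'
from fit import *
c=eyes.read_camera("side"); f=lambda X:np.round((proj(X,c)-[190,110])*5+2,0)
p=np.array([.5995,.0894]);
for z0 in(.110,.035):
    q=np.array([f(np.r_[p,0]+v) for v in np.vstack(gauge_model(z0)[:2])]); print(z0,q.min(0),q.max(0),"c",f(np.r_[p,z0]))
ex=np.array([.94,-.341])
for s in(-1,1): print("disc edge along setter x on deck",s,f(np.r_[p+s*ex*.02,.035]))
im=c["image"][110:230,190:310].copy(); im=cv2.resize(im,None,fx=5,fy=5,interpolation=cv2.INTER_CUBIC)
for v in np.vstack(gauge_model(.035)[:2]): 
    u=f(np.r_[p,0]+v); cv2.circle(im,(int(u[0]),int(u[1])),2,(255,0,0),-1)
for v in np.vstack(gauge_model(.110)[:2]): 
    u=f(np.r_[p,0]+v); cv2.circle(im,(int(u[0]),int(u[1])),2,(0,255,0),-1)
cv2.imwrite("pics/s3b.png",im[:,:,::-1])
E
```

```text
0.11 [327. 200.] [388. 246.] c [357. 231.]
0.035 [326. 296.] [385. 342.] c [355. 326.]
disc edge along setter x on deck -1 [328. 321.]
disc edge along setter x on deck 1 [384. 331.]
```

View pics/s3b.png

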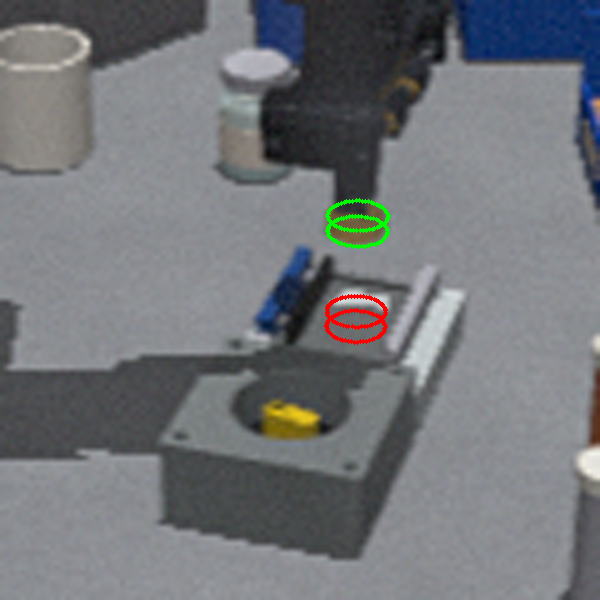

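```bash

python3 -m crank '[[[0,0,0.02],[0,0,0],1],[[0,0,0.025],[0,0,0],1],[[0,0,0.018],[0,0,0],1],[[0,0,0.008],[0,0,0],1],[[0,0,0],[0,0,0],1],[[0,0,0],[0,0,0],1]]' 20
python3 - <<'E'
from fit import *
delta((.6008,.0895,.055),1.223)
E
```

```text
time_s: 8.75
ee_pos: [0.6008, 0.0886, 0.0621]
ee_rot: [0.173, 0.985, 0.0, 0.0]
wrist_force: [-0.3, -0.6, -0.9]
finger_gap: 0.151
t 8.75 pos [0.6008 0.0886 0.0621] hdg 1.2222 toolz [ 9.e-04 -1.e-04 -1.e+00] F [-0.29 -0.59 -0.89] M [ 0.079 -0.113 -0.001] gap 0.151 q [-0.04  0.72  1.6  -0.    0.82 -1.26]
rotvec tool [ 0.0003  0.0009 -0.0008]
delta after turn [0.0003 0.0008 0.0071]
delta now [0.0003 0.0008 0.0071]
```

```bash

python3 -m crank '[[[0,0,0.003],[0,0,0],1],[[0,0,0.0015],[0,0,0],1],[[0,0,0.001],[0,0,0],1],[[0,0,0],[0,0,0],1]]' 20
python3 -m crank '[[[0,0,0.001],[0,0,0],1],[[0,0,0],[0,0,0],1]]' 20
python3 -m crank '[[[0,0,0.0005],[0,0,0],1],[[0,0,0],[0,0,0],1]]' 20
```

```text
time_s: 9.15
ee_pos: [0.6003, 0.0892, 0.0562]
ee_rot: [0.173, 0.985, 0.0, 0.0]
wrist_force: [0.4, 1.4, -1.6]
finger_gap: 0.151
time_s: 9.35
ee_pos: [0.6003, 0.0892, 0.055]
ee_rot: [0.173, 0.985, -0.0, -0.0]
wrist_force: [-0.7, 0.3, -1.4]
finger_gap: 0.154
time_s: 9.55
ee_pos: [0.6003, 0.0893, 0.0549]
ee_rot: [0.173, 0.985, 0.0, 0.0]
wrist_force: [-1.0, -0.0, 2.0]
finger_gap: 0.154
```

```bash

python3 -m crank '[[[0,0,0],[0,0,0],0.7],[[0,0,0],[0,0,0],0.4],[[0,0,0],[0,0,0],0.2],[[0,0,0],[0,0,0],0.2],[[0,0,-0.01],[0,0,0],0.2],[[0,0,-0.02],[0,0,0],0.2],[[0,0,-0.035],[0,0,0],0.2],[[0,0,-0.035],[0,0,0],0.2],[[0,0,0],[0,0,0],0.2]]'
python3 - <<'E'
from fit import *
delta((.550,-.038,.1),1.223)
cs={n:eyes.read_camera(n) for n in("top","side")}
save(cs["side"]["image"][110:230,190:310],"s4.png",5)
E
```

```text
time_s: 10.45
ee_pos: [0.6042, 0.0892, 0.1604]
ee_rot: [0.173, 0.985, 0.001, 0.006]
wrist_force: [0.6, -0.4, 0.8]
finger_gap: 0.401
t 10.45 pos [0.6042 0.0892 0.1604] hdg 1.2232 toolz [ 1.160e-02 -4.000e-04 -9.999e-01] F [ 0.56 -0.4   0.77] M [ 0.041 -0.194  0.023] gap 0.401 q [-0.04  0.58  1.54  0.    1.01 -1.26]
rotvec tool [0.0036 0.0111 0.0002]
delta after turn [ 0.0076 -0.138   0.0604]
delta now [ 0.0083 -0.1382  0.0598]
```

View pics/s4.png

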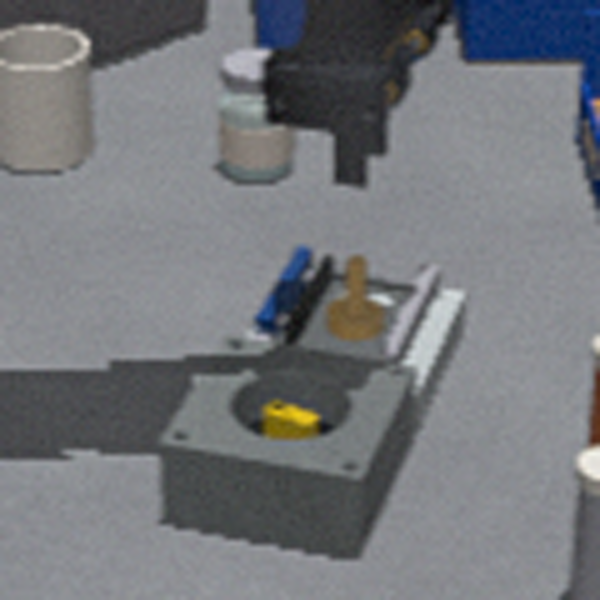

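```bash
cat > knob.py <<'E'
from h import *
from scipy.optimize import minimize
def sil(c,cx,cy,a,roi,zs,S=10):
    x0,y0,w,h=roi; ca,sa=np.cos(a),np.sin(a);P=[]
    for z in zs:
        for u in(-.017,.017):
            for v in(-.007,.007): P.append(proj([cx+ca*u-sa*v,cy+sa*u+ca*v,z],c))
    hh=cv2.convexHull(np.float32(P))[:,0]
    M=np.zeros((h*S,w*S),np.float32); cv2.fillConvexPoly(M,np.round((hh-[x0-.5,y0-.5])*S*16).astype(np.int32),1,shift=4)
    M=cv2.GaussianBlur(M,(0,0),.8*S)
    return cv2.resize(M,(w,h),interpolation=cv2.INTER_AREA)
def yel(c,roi):
    x,y,w,h=roi; im=c["image"][y:y+h,x:x+w].astype(np.float32)
    return np.clip((im[:,:,0]+im[:,:,1])/2-im[:,:,2]-8,0,None)
E
python3 - <<'E'
from knob import *
import pickle; cs=pickle.load(open("c0.pkl","rb"))
for c,roi,zs,n in((cs["top"],(240,189,26,26),(.054,),"topface"),(cs["top"],(240,189,26,26),(.054,.04),"top+side"),(cs["side"],(238,186,20,12),(.054,),"side")):
    Y=yel(c,roi)
    if n=="topface": print(np.round(Y[4:20,6:20]).astype(int))
    best=None
    for a0 in np.arange(-1.2,.1,.2):
        def f(p):
            M=sil(c,p[0],p[1],p[2],roi,zs); k=(M*Y).sum()/(M*M).sum(); return ((Y-k*M)**2).sum()/(Y**2).sum()
        r=minimize(f,[.5505,-.038,a0],method="Nelder-Mead",options=dict(initial_simplex=np.array([[.5505,-.038,a0],[.5545,-.038,a0],[.5505,-.034,a0],[.5505,-.038,a0+.2]]),xatol=1e-4,fatol=1e-5))
        if best is None or r.fun<best.fun: best=r
    print(n,best.x,best.fun,"theta",-0.348-best.x[2])
E
```

```text
[[ 0  0  0  0  0  0  0  0  0  0  0  0  0  0]
 [ 0  0  0  0  0  0  0  0  0  0  0  0  0  0]
 [ 0  0  0  0  0  0  0  6 10 14  2  0  0  0]
 [ 0  0  0  0  0  0 10 28 36 36 24  8  0  0]
 [ 0  0  0  0  0 12 28 48 62 59 44 25  6  0]
 [ 0  0  0  0  2 17 42 62 74 74 60 37 10  0]
 [ 0  0  0  0  6 28 54 72 79 76 62 37 16  0]
 [ 0  0  0  2 20 42 63 76 80 70 52 28  6  0]
 [ 0  0  0 19 36 52 66 72 71 56 40 11  0  0]
 [ 0  0 16 37 52 57 60 64 58 40 16  0  0  0]
 [ 0  2 26 46 57 56 56 56 44 24  2  0  0  0]
 [ 0  6 22 42 48 52 54 48 28  6  0  0  0  0]
 [ 0  0 10 28 32 44 48 35 12  0  0  0  0  0]
 [ 0  0  0  8 20 28 31 22  5  0  0  0  0  0]
 [ 0  0  0  0  2  8  8  0  0  0  0  0  0  0]
 [ 0  0  0  0  0  0  0  0  0  0  0  0  0  0]]
topface [ 0.55265626 -0.03838863 -0.61338467] 0.03358905017375946 theta 0.26538466946756734
top+side [ 0.55297069 -0.03840726 -0.60674173] 0.029716067016124725 theta 0.2587417298226592
side [ 0.54935374 -0.04470345 -0.46085214] 0.18655537068843842 theta 0.11285214382199538
```

```bash

python3 -m crank '[[[0,0,0],[0,0,0.1265],0.36],[[0,0,0],[0,0,0.1265],0.36],[[0,0,0],[0,0,0],0.36],[[0,0,0],[0,0,0],0.36]]'
python3 - <<'E'
from fit import *
delta((.551,-.038,.1),.97)
E
```

```text
time_s: 10.95
ee_pos: [0.5995, 0.0892, 0.1534]
ee_rot: [0.295, 0.956, -0.0, -0.001]
wrist_force: [-0.4, -0.2, 0.6]
finger_gap: 0.319
t 10.95 pos [0.5995 0.0892 0.1534] hdg 0.9726 toolz [-2.6e-03  1.0e-04 -1.0e+00] F [-0.42 -0.18  0.6 ] M [ 0.079 -0.146  0.006] gap 0.319 q [-0.04  0.59  1.54 -0.    1.01 -1.01]
rotvec tool [-0.0014 -0.0021  0.0026]
delta after turn [-0.0319 -0.1323  0.0534]
delta now [-0.0317 -0.1323  0.0535]
```

```bash

python3 -m crank '[[[-0.006,-0.026,0],[0,0,0.0025],0.36],[[-0.007,-0.03,0.01],[0,0,0],0.36],[[-0.007,-0.03,0.015],[0,0,0],0.36],[[-0.007,-0.03,0.015],[0,0,0],0.36],[[-0.0045,-0.0165,0.015],[0,0,0],0.36],[[0,0,0],[0,0,0],0.36],[[0,0,0],[0,0,0],0.36]]'
python3 - <<'E'
from fit import *
delta((.551,-.038,.03),.97)
c=eyes.read_camera("side"); t=eyes.read_camera("top")
save(c["image"][130:230,190:310],"s5.png",6)
save(t["image"][150:240,180:300],"t5.png",5)
s=read_state();R=Ro.from_quat(s["ee_rot"]).as_matrix()
for a in(-.014,.014):
    for b in(-.0095,.0095): print(a,b,(proj(s["ee_pos"]+R[:,1]*a+R[:,0]*b,c)-[190,130])*6+2.5)
E
```

```text
time_s: 11.65
ee_pos: [0.5511, -0.0378, 0.0993]
ee_rot: [0.297, 0.955, 0.0, -0.0]
wrist_force: [0.3, -0.3, 0.1]
finger_gap: 0.319
t 11.65 pos [ 0.5511 -0.0378  0.0993] hdg 0.9675 toolz [-8.e-04  6.e-04 -1.e+00] F [ 0.33 -0.27  0.06] M [ 0.051 -0.12   0.04 ] gap 0.319 q [-0.27  0.61  1.72  0.    0.81 -1.24]
rotvec tool [ 0.     -0.0011 -0.0025]
delta after turn [-0.0001 -0.0002  0.0693]
delta now [-0.0001 -0.0002  0.0693]
-0.014 -0.0095 [354.61105082 315.53712329]
-0.014 0.0095 [323.47721296 304.87155936]
0.014 -0.0095 [382.98577478 290.55355386]
0.014 0.0095 [352.1202798  280.17006068]
```

View pics/s5.png

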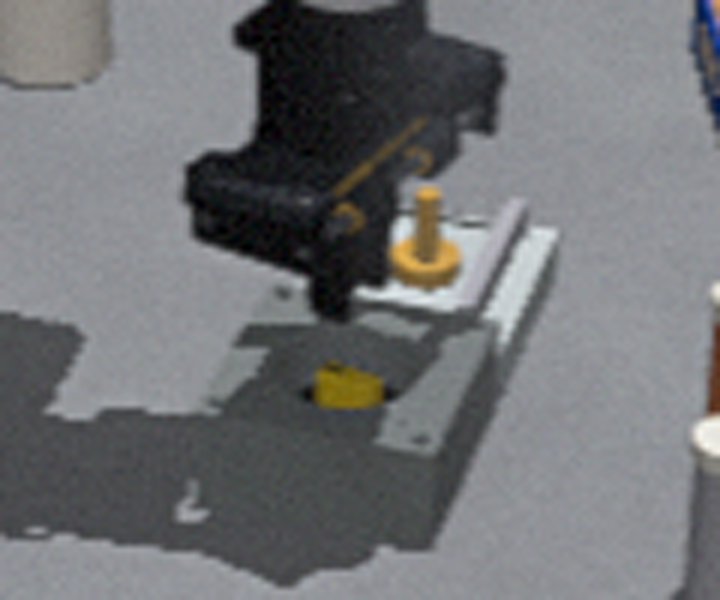

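View pics/t5.png

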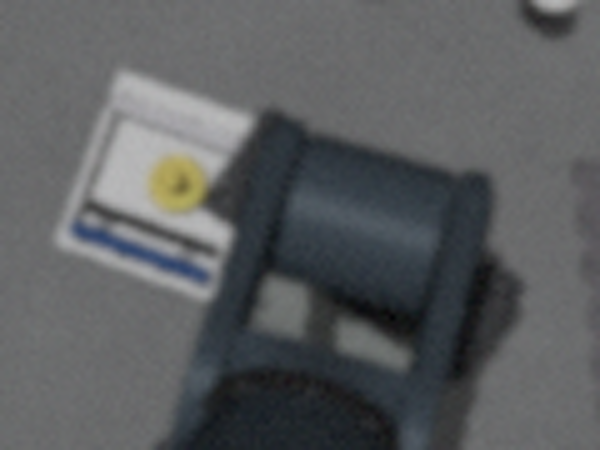

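```bash
python3 - <<'E'
from h import *
c=eyes.read_camera("side")
im=cv2.resize(c["image"][130:230,190:310],None,fx=6,fy=6,interpolation=cv2.INTER_CUBIC)
def line(P,col):
    q=[tuple(np.round((proj(p,c)-[190,130])*6+2.5).astype(int)) for p in P]
    for a,b in zip(q,q[1:]): cv2.line(im,tuple(map(int,a)),tuple(map(int,b)),col,1)
cx,cy,a=.551,-.038,-.6;ca,sa=np.cos(a),np.sin(a)
for z in(.054,.026):
    line([[cx+ca*u-sa*v,cy+sa*u+ca*v,z] for u,v in((-.017,-.007),(.017,-.007),(.017,.007),(-.017,.007),(-.017,-.007))],(255,0,0))
t=np.linspace(0,2*np.pi,60)
line([[cx+.038*np.cos(k),cy+.038*np.sin(k),.06] for k in t],(0,255,0))
y=np.array([.567,.824,0]);x=np.array([-.824,.567,0])
for s in(-1,1):
    line([np.array([.5511,-.0378,.0993])+y*s*i+x*j for i,j in((.014,-.0095),(.014,.0095),(.029,.0095),(.029,-.0095),(.014,-.0095))],(0,255,255))
cv2.imwrite("pics/s5b.png",im[:,:,::-1])
E
```

```text
(no output)
```

View pics/s5b.png

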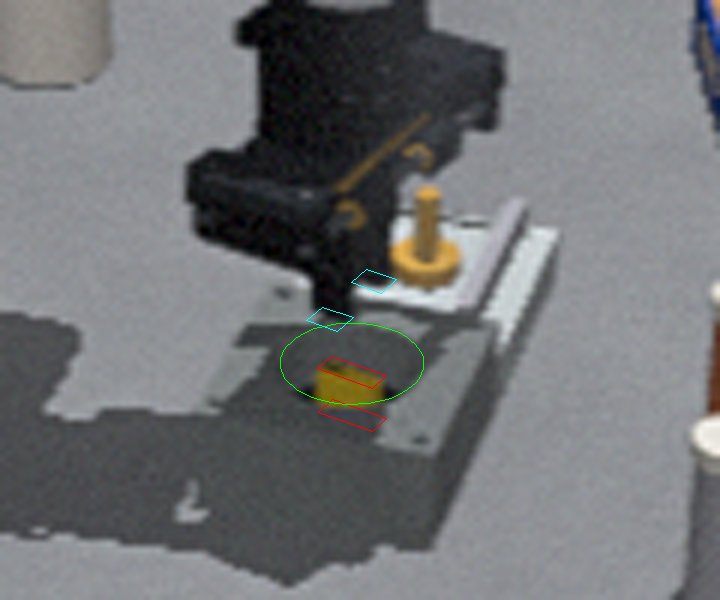

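```bash
python3 - <<'E'
from fit import *
c=eyes.read_camera("side"); t=eyes.read_camera("top")
save(t["image"][170:200,195:235],"t6.png",12)
print(fitg(c,(253,158,18,24),.035,[.6,.0893]))
print(fitg(t,(205,178,22,20),.035,[.6,.0893]))
ey=np.array([.341,.94])
print(np.dot(ey,[.6003,.0892]))
# well dark ellipse in top from c0
import pickle; cs=pickle.load(open("c0.pkl","rb")); t0=cs["top"]
g=t0["image"][185:220,235:272].astype(float).mean(2); bg=np.median(g[:4]); w=np.clip(bg-g,0,None)
Y=t0["image"][185:220,235:272].astype(float); ye=(Y[:,:,0]-Y[:,:,2])>6
m=((g<bg-35)|ye).astype(np.uint8); m=cv2.morphologyEx(m,cv2.MORPH_CLOSE,np.ones((5,5)))
n,l,st,ce=cv2.connectedComponentsWithStats(m); k=1+np.argmax(st[1:,4]); print(st[k],ce[k]+[235,185],onplane(ce[k]+[235,185],t0,.06))
cn,_=cv2.findContours((l==k).astype(np.uint8),0,cv2.CHAIN_APPROX_NONE); e=cv2.fitEllipse(max(cn,key=len)); print(e, onplane(np.array(e[0])+[235,185],t0,.06))
E
```

```text
(array([0.59854945, 0.08999592]), array([260.46841478, 170.96762018]), np.int64(107), 127.359375)
(array([0.60171979, 0.09143169]), array([214.97424143, 186.27417594]), np.int64(94), 114.578125)
0.2885503
[  7   5  23  23 402] [252.74875622 200.99004975] [ 0.55152039 -0.03787045  0.06      ]
((17.758419036865234, 15.988702774047852), (21.483503341674805, 22.052648544311523), 14.590849876403809) [ 0.55152516 -0.03790289  0.06      ]
```

```bash

python3 -m crank '[[[-0.0009,-0.0024,0.01],[0,0,0],0.36],[[0,0,0.02],[0,0,0],0.36],[[0,0,0.01],[0,0,0],0.36],[[0,0,0.004],[0,0,0],0.36],[[0,0,0],[0,0,0],0.36]]'
python3 -m crank '[[[0,0,0.008],[0,0,0],0.36],[[0,0,0.008],[0,0,0],0.36],[[0,0,0.006],[0,0,0],0.36],[[0,0,0.003],[0,0,0],0.36],[[0,0,0],[0,0,0],0.36],[[0,0,0],[0,0,0],0.36]]'
python3 -c "
from h import *
delta((.5505,-.0403,.03),.97)"
```

```text
time_s: 12.4
ee_pos: [0.5501, -0.0401, 0.0548]
ee_rot: [0.297, 0.955, -0.0, -0.001]
wrist_force: [-0.5, 0.1, -0.1]
finger_gap: 0.315
time_s: 13.0
ee_pos: [0.5506, -0.0403, 0.0306]
ee_rot: [0.297, 0.955, -0.0, 0.0]
wrist_force: [-0.1, -1.1, 1.2]
finger_gap: 0.318
t 13.0 pos [ 0.5506 -0.0403  0.0306] hdg 0.9675 toolz [ 0. -0. -1.] F [-0.14 -1.14  1.15] M [ 0.05  -0.163  0.004] gap 0.318 q [-0.28  0.72  1.75 -0.    0.66 -1.24]
rotvec tool [ 0.      0.     -0.0025]
delta after turn [0.0001 0.     0.0006]
delta now [0.0001 0.     0.0006]
```

```bash

python3 -m crank '[[[0,0,0],[0,0,0],0.6],[[0,0,0],[0,0,0],0.7],[[0,0,0],[0,0,0],1],[[0,0,0],[0,0,0],1],[[0,0,0],[0,0,0],1],[[0,0,0],[0,0,0],1]]' 15
python3 -c "
from h import *
delta((.5505,-.0403,.03),.97)"
```

```text
time_s: 13.6
ee_pos: [0.5511, -0.0402, 0.0315]
ee_rot: [0.297, 0.955, 0.0, 0.001]
wrist_force: [-0.8, 1.2, 4.8]
finger_gap: 0.165
t 13.6 pos [ 0.5511 -0.0402  0.0315] hdg 0.9684 toolz [ 1.5e-03 -3.0e-04 -1.0e+00] F [-0.85  1.23  4.84] M [ 0.303 -0.074  0.233] gap 0.165 q [-0.28  0.72  1.75  0.    0.66 -1.24]
rotvec tool [ 0.0006  0.0014 -0.0016]
delta after turn [ 0.0004 -0.0004  0.0015]
delta now [ 0.0004 -0.0004  0.0015]
```

```bash

python3 -m crank '[[[0,0,0],[0,0,0],1],[[0,0,0],[0,0,0],1],[[0,0,0],[0,0,0],1]]' 35
python3 -c "
from h import *
delta((.5505,-.0403,.03),.97)"
python3 -m crank '[[[0,0,0],[0,0,0.05],1],[[0,0,0],[0,0,0.05],1],[[0,0,0],[0,0,0.05],1],[[0,0,0],[0,0,0.05],1]]' 35
python3 -c "
from h import *
delta((.5505,-.0403,.03))"
python3 -m crank '[[[0,0,0],[0,0,0],1],[[0,0,0],[0,0,0],1]]' 35
python3 -c "
from h import *
delta((.5505,-.0403,.03))"
```

```text
time_s: 13.9
ee_pos: [0.5511, -0.0402, 0.0315]
ee_rot: [0.297, 0.955, 0.0, 0.001]
wrist_force: [-0.6, 1.2, 5.4]
finger_gap: 0.158
t 13.9 pos [ 0.5511 -0.0402  0.0315] hdg 0.9682 toolz [ 1.6e-03 -3.0e-04 -1.0e+00] F [-0.61  1.21  5.43] M [ 0.278 -0.072  0.177] gap 0.158 q [-0.28  0.72  1.75  0.    0.66 -1.24]
rotvec tool [ 0.0006  0.0015 -0.0018]
delta after turn [ 0.0005 -0.0004  0.0015]
delta now [ 0.0005 -0.0004  0.0015]
time_s: 14.3
ee_pos: [0.5511, -0.0402, 0.0315]
ee_rot: [0.391, 0.92, 0.0, 0.001]
wrist_force: [0.2, 1.5, 5.4]
finger_gap: 0.158
t 14.3 pos [ 0.5511 -0.0402  0.0315] hdg 0.7665 toolz [ 1.5e-03 -4.0e-04 -1.0e+00] F [0.19 1.5  5.36] M [ 0.241 -0.108  0.251] gap 0.158 q [-0.28  0.72  1.75  0.    0.66 -1.04]
delta now [ 0.0004 -0.0005  0.0015]
time_s: 14.5
ee_pos: [0.5511, -0.0402, 0.0315]
ee_rot: [0.391, 0.92, 0.0, 0.001]
wrist_force: [-0.9, 0.6, 5.0]
finger_gap: 0.16
t 14.5 pos [ 0.5511 -0.0402  0.0315] hdg 0.7676 toolz [ 1.5e-03 -2.0e-04 -1.0e+00] F [-0.91  0.64  5.04] M [ 0.25  -0.158  0.012] gap 0.16 q [-0.28  0.72  1.75  0.    0.66 -1.04]
delta now [ 0.0003 -0.0005  0.0015]
```

```bash
cat > m.py <<'E'
from h import *
s=read_state();y=Ro.from_quat(s["ee_rot"]).as_matrix()[:,1];h=np.arctan2(y[1],y[0])
bar=h-np.pi/2; th=(-.348-bar)%(2*np.pi)
print("th %.3f"%th,"F",np.round(s["wrist_force"],1),"M",np.round(s["moment"],3),"eff6 %.3f"%s["joint_efforts"][5],"t",s["time_s"],"pos",np.round(s["ee_pos"],4),"gap",round(s["finger_gap"],3))
E
for i in 1 2 3 4; do :; done
python3 -m crank '[[[0,0,0],[0,0,0.05],1],[[0,0,0],[0,0,0.05],1],[[0,0,0],[0,0,0.05],1],[[0,0,0],[0,0,0.05],1],[[0,0,0],[0,0,0.05],1],[[0,0,0],[0,0,0.05],1]]' 35 >/dev/null; python3 m.py
python3 -m crank '[[[0,0,0],[0,0,0],1],[[0,0,0],[0,0,0],1]]' 35 >/dev/null; python3 m.py
python3 -m crank '[[[0,0,0],[0,0,0.05],1],[[0,0,0],[0,0,0.05],1],[[0,0,0],[0,0,0.05],1],[[0,0,0],[0,0,0.05],1],[[0,0,0],[0,0,0.05],1],[[0,0,0],[0,0,0.05],1]]' 35 >/dev/null; python3 m.py
python3 -m crank '[[[0,0,0],[0,0,0],1],[[0,0,0],[0,0,0],1]]' 35 >/dev/null; python3 m.py
python3 -m crank '[[[0,0,0],[0,0,0.05],1],[[0,0,0],[0,0,0.05],1]]' 35 >/dev/null; python3 m.py
python3 -m crank '[[[0,0,0],[0,0,0],1],[[0,0,0],[0,0,0],1]]' 35 >/dev/null; python3 m.py
python3 -m crank '[[[0,0,0],[0,0,0.05],1],[[0,0,0],[0,0,0.05],1]]' 35 >/dev/null; python3 m.py
python3 -m crank '[[[0,0,0],[0,0,0],1],[[0,0,0],[0,0,0],1]]' 35 >/dev/null; python3 m.py
```

```text
th 0.756 F [-0.8  1.4  5.5] M [ 0.226 -0.029  0.26 ] eff6 -0.099 t 15.1 pos [ 0.5511 -0.0403  0.0315] gap 0.158
th 0.755 F [0.2 0.7 5.6] M [ 0.156 -0.019  0.041] eff6 0.042 t 15.3 pos [ 0.5511 -0.0403  0.0315] gap 0.162
th 1.056 F [-0.4  0.6  5.9] M [0.191 0.01  0.235] eff6 -0.099 t 15.9 pos [ 0.551  -0.0403  0.0315] gap 0.16
th 1.055 F [-0.6  1.2  5.4] M [ 0.14  -0.088  0.039] eff6 0.042 t 16.1 pos [ 0.551  -0.0403  0.0315] gap 0.16
th 1.156 F [-0.1  0.   5. ] M [ 0.158 -0.006  0.182] eff6 -0.105 t 16.3 pos [ 0.551  -0.0403  0.0315] gap 0.161
th 1.155 F [-0.5  0.6  5.8] M [ 0.169 -0.017  0.03 ] eff6 0.042 t 16.5 pos [ 0.551  -0.0403  0.0315] gap 0.159
th 1.256 F [-0.8  1.   6.2] M [ 0.154 -0.046  0.213] eff6 -0.105 t 16.7 pos [ 0.551  -0.0403  0.0315] gap 0.16
th 1.255 F [0.1 0.6 5.8] M [ 0.099 -0.001  0.029] eff6 0.042 t 16.9 pos [ 0.551  -0.0403  0.0315] gap 0.155
```

```bash

python3 -m crank '[[[0,0,0],[0,0,0.05],1],[[0,0,0],[0,0,0.05],1]]' 35 >/dev/null; python3 m.py
python3 -m crank '[[[0,0,0],[0,0,0],1],[[0,0,0],[0,0,0],1]]' 35 >/dev/null; python3 m.py
python3 -m crank '[[[0,0,0],[0,0,0.05],1],[[0,0,0],[0,0,0.05],1]]' 35 >/dev/null; python3 m.py
python3 -m crank '[[[0,0,0],[0,0,0],1],[[0,0,0],[0,0,0],1]]' 35 >/dev/null; python3 m.py
python3 -m crank '[[[0,0,0],[0,0,0.05],1],[[0,0,0],[0,0,0.05],1]]' 35 >/dev/null; python3 m.py
python3 -m crank '[[[0,0,0],[0,0,0],1],[[0,0,0],[0,0,0],1]]' 35 >/dev/null; python3 m.py
python3 - <<'E'
from h import *
c=eyes.read_camera("top"); save(c["image"][160:220,185:245],"t7.png",8)
E
```

```text
th 1.356 F [-1.5  0.5  5.6] M [ 0.172 -0.003  0.222] eff6 -0.097 t 17.1 pos [ 0.551  -0.0403  0.0315] gap 0.159
th 1.355 F [-1.1  1.3  5.8] M [0.084 0.007 0.039] eff6 0.049 t 17.3 pos [ 0.551  -0.0403  0.0315] gap 0.154
th 1.456 F [-0.7  1.2  5.5] M [ 0.136 -0.009  0.241] eff6 -0.098 t 17.5 pos [ 0.551  -0.0403  0.0315] gap 0.157
th 1.455 F [ 0.5 -0.2  5.1] M [ 0.103  0.019 -0.022] eff6 0.050 t 17.7 pos [ 0.551  -0.0403  0.0315] gap 0.155
th 1.556 F [-0.4  0.1  5.8] M [0.143 0.034 0.317] eff6 -0.098 t 17.9 pos [ 0.551  -0.0403  0.0315] gap 0.157
th 1.555 F [-0.1  1.6  5.5] M [0.117 0.06  0.044] eff6 0.050 t 18.1 pos [ 0.551  -0.0403  0.0315] gap 0.157
```

View pics/t7.png

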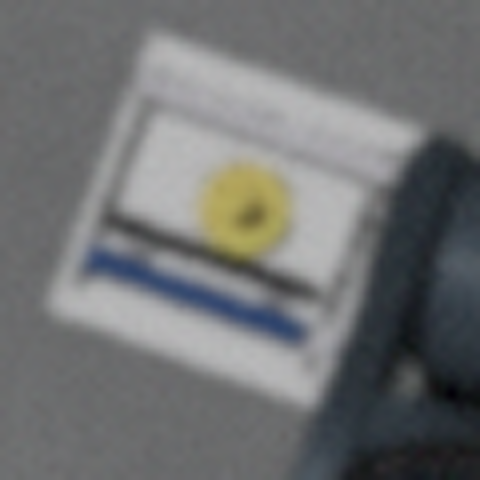

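```bash

python3 -m crank '[[[0,0,0],[0,0,0.05],1],[[0,0,0],[0,0,0.05],1]]' 35 >/dev/null; python3 m.py
python3 -m crank '[[[0,0,0],[0,0,0],1],[[0,0,0],[0,0,0],1]]' 35 >/dev/null; python3 m.py
python3 -m crank '[[[0,0,0],[0,0,0.05],1],[[0,0,0],[0,0,0.05],1]]' 35 >/dev/null; python3 m.py
python3 -m crank '[[[0,0,0],[0,0,0],1],[[0,0,0],[0,0,0],1]]' 35 >/dev/null; python3 m.py
python3 -m crank '[[[0,0,0],[0,0,0.05],1],[[0,0,0],[0,0,0.05],1]]' 35 >/dev/null; python3 m.py
python3 -m crank '[[[0,0,0],[0,0,0],1],[[0,0,0],[0,0,0],1]]' 35 >/dev/null; python3 m.py
python3 -m crank '[[[0,0,0],[0,0,0.05],1],[[0,0,0],[0,0,0.05],1]]' 35 >/dev/null; python3 m.py
python3 -m crank '[[[0,0,0],[0,0,0],1],[[0,0,0],[0,0,0],1]]' 35 >/dev/null; python3 m.py
```

```text
th 1.656 F [-1.2  1.   5.4] M [0.134 0.073 0.18 ] eff6 -0.098 t 18.35 pos [ 0.551  -0.0403  0.0315] gap 0.157
th 1.655 F [-0.6  1.3  6.4] M [0.126 0.052 0.064] eff6 0.050 t 18.55 pos [ 0.5509 -0.0403  0.0315] gap 0.16
th 1.756 F [-0.8  1.1  6. ] M [0.137 0.016 0.242] eff6 -0.098 t 18.75 pos [ 0.551  -0.0403  0.0315] gap 0.158
th 1.755 F [-0.3  1.1  6.9] M [0.076 0.092 0.018] eff6 0.050 t 18.95 pos [ 0.551  -0.0403  0.0315] gap 0.161
th 1.856 F [-0.3  1.5  5.7] M [0.147 0.121 0.282] eff6 -0.098 t 19.15 pos [ 0.5509 -0.0403  0.0315] gap 0.159
th 1.855 F [-1.1  1.2  5.6] M [0.07  0.094 0.063] eff6 0.050 t 19.35 pos [ 0.551  -0.0403  0.0315] gap 0.155
th 1.956 F [0.1 0.7 6.6] M [0.15  0.126 0.215] eff6 -0.098 t 19.55 pos [ 0.5509 -0.0403  0.0315] gap 0.157
th 1.955 F [ 0.5 -0.1  5.7] M [0.07  0.101 0.017] eff6 0.050 t 19.75 pos [ 0.551  -0.0403  0.0315] gap 0.156
```

```bash

python3 -m crank '[[[0,0,0],[0,0,0.05],1],[[0,0,0],[0,0,0.05],1]]' 35 >/dev/null; python3 m.py
python3 -m crank '[[[0,0,0],[0,0,0],1],[[0,0,0],[0,0,0],1]]' 35 >/dev/null; python3 m.py
python3 -m crank '[[[0,0,0],[0,0,0.05],1],[[0,0,0],[0,0,0.05],1]]' 35 >/dev/null; python3 m.py
python3 -m crank '[[[0,0,0],[0,0,0],1],[[0,0,0],[0,0,0],1]]' 35 >/dev/null; python3 m.py
python3 -m crank '[[[0,0,0],[0,0,0.05],1],[[0,0,0],[0,0,0.05],1]]' 35 >/dev/null; python3 m.py
python3 -m crank '[[[0,0,0],[0,0,0],1],[[0,0,0],[0,0,0],1]]' 35 >/dev/null; python3 m.py
python3 - <<'E'
from h import *
c=eyes.read_camera("top"); save(c["image"][160:220,185:245],"t8.png",8)
E
```

```text
th 2.056 F [-1.1  1.2  5.6] M [0.145 0.091 0.217] eff6 -0.098 t 19.95 pos [ 0.5509 -0.0403  0.0315] gap 0.16
th 2.055 F [0.  1.6 6.4] M [0.06  0.107 0.057] eff6 0.050 t 20.15 pos [ 0.5509 -0.0403  0.0315] gap 0.158
th 2.156 F [0.1 0.1 5.8] M [0.135 0.075 0.223] eff6 -0.098 t 20.35 pos [ 0.5509 -0.0403  0.0315] gap 0.157
th 2.155 F [-1.3  0.4  5.4] M [0.173 0.144 0.084] eff6 0.050 t 20.55 pos [ 0.5509 -0.0403  0.0315] gap 0.156
th 2.256 F [0.1 1.2 5.8] M [0.17  0.056 0.182] eff6 -0.098 t 20.75 pos [ 0.5509 -0.0403  0.0315] gap 0.154
th 2.255 F [-0.4  0.9  5. ] M [ 0.13   0.118 -0.006] eff6 0.050 t 20.95 pos [ 0.5509 -0.0403  0.0315] gap 0.158
```

View pics/t8.png

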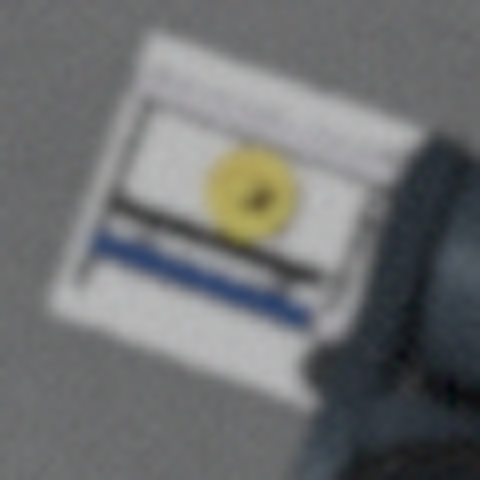

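```bash

python3 -m crank '[[[0,0,0],[0,0,0.05],1],[[0,0,0],[0,0,0.05],1]]' 35 >/dev/null; python3 m.py
python3 -m crank '[[[0,0,0],[0,0,0],1],[[0,0,0],[0,0,0],1]]' 35 >/dev/null; python3 m.py
python3 -m crank '[[[0,0,0],[0,0,0.05],1],[[0,0,0],[0,0,0.05],1]]' 35 >/dev/null; python3 m.py
python3 -m crank '[[[0,0,0],[0,0,0],1],[[0,0,0],[0,0,0],1]]' 35 >/dev/null; python3 m.py
```

```text
th 2.356 F [-0.2  1.2  5.8] M [0.16  0.121 0.24 ] eff6 -0.098 t 21.2 pos [ 0.5509 -0.0402  0.0315] gap 0.157
th 2.355 F [-0.1  1.6  5.7] M [0.17  0.146 0.022] eff6 0.050 t 21.4 pos [ 0.5509 -0.0403  0.0315] gap 0.151
th 2.456 F [-0.9  1.1  6.4] M [0.19  0.069 0.241] eff6 -0.098 t 21.6 pos [ 0.5509 -0.0402  0.0315] gap 0.158
th 2.455 F [-1.5  1.6  6. ] M [0.117 0.182 0.138] eff6 0.050 t 21.8 pos [ 0.5509 -0.0402  0.0315] gap 0.156
```

```bash
cat > avg.py <<'E'
from h import *
a=[]
for i in range(8):
    s=read_state(); a.append(list(s["moment"])+list(s["wrist_force"])+[s["joint_efforts"][5]]); eyes.read_camera("top")
a=np.array(a); print("Mz",np.round(a[:,2],3),"mean",a.mean(0).round(3),"t",s["time_s"])
E
python3 avg.py
python3 -m crank '[[[0,0,0],[0,0,0.05],1],[[0,0,0],[0,0,0.05],1]]' 35 >/dev/null; python3 m.py
python3 -m crank '[[[0,0,0],[0,0,0],1],[[0,0,0],[0,0,0],1]]' 35 >/dev/null; python3 m.py; python3 avg.py
```

```text
Mz [0.138 0.058 0.093 0.018 0.063 0.029 0.039 0.05 ] mean [ 0.147  0.173  0.061 -0.503  0.838  5.836  0.05 ] t 22.15
th 2.556 F [-0.8  0.7  6.2] M [0.215 0.099 0.281] eff6 -0.075 t 22.4 pos [ 0.5509 -0.0402  0.0315] gap 0.163
th 2.555 F [-1.4  0.8  6.4] M [0.163 0.188 0.031] eff6 0.083 t 22.6 pos [ 0.5509 -0.0402  0.0315] gap 0.155
Mz [0.031 0.093 0.047 0.119 0.102 0.061 0.118 0.105] mean [ 0.174  0.16   0.085 -0.375  1.38   5.512  0.082] t 22.95
```

```bash

python3 -m crank '[[[0,0,0],[0,0,0.05],1],[[0,0,0],[0,0,0.05],1]]' 35 >/dev/null; python3 m.py
python3 -m crank '[[[0,0,0],[0,0,0],1],[[0,0,0],[0,0,0],1]]' 35 >/dev/null; python3 m.py; python3 avg.py
```

```text
th 2.656 F [-0.3  1.   6.6] M [0.216 0.171 0.294] eff6 -0.041 t 23.2 pos [ 0.5509 -0.0402  0.0315] gap 0.159
th 2.655 F [-0.9  1.3  5.5] M [0.184 0.193 0.16 ] eff6 0.131 t 23.4 pos [ 0.5509 -0.0402  0.0315] gap 0.16
Mz [0.16  0.147 0.122 0.088 0.103 0.148 0.151 0.154] mean [ 0.171  0.163  0.134 -0.893  1.027  5.811  0.13 ] t 23.75
```

```bash

python3 -m crank '[[[0,0,0],[0,0,0.04],1],[[0,0,0],[0,0,0.04],1]]' 35 >/dev/null; python3 m.py
python3 -m crank '[[[0,0,0],[0,0,0],1],[[0,0,0],[0,0,0],1]]' 35 >/dev/null; python3 m.py; python3 avg.py
```

```text
th 2.735 F [-0.5  0.7  6.2] M [0.233 0.156 0.361] eff6 0.052 t 24.0 pos [ 0.5509 -0.0402  0.0315] gap 0.159
th 2.734 F [-0.5  0.2  6.3] M [0.216 0.161 0.195] eff6 0.202 t 24.2 pos [ 0.5509 -0.0403  0.0315] gap 0.158
Mz [0.195 0.233 0.2   0.252 0.195 0.177 0.181 0.201] mean [ 0.212  0.155  0.204 -0.365  0.906  6.088  0.2  ] t 24.55
```

```bash

python3 -m crank '[[[0,0,0],[0,0,0],0.6],[[0,0,0],[0,0,0],0.4],[[0,0,0],[0,0,0],0.36],[[0,0,0],[0,0,0],0.36]]' 35; python3 avg.py
python3 -m crank '[[[0,0,-0.005],[0,0,0],0.36],[[0,0,-0.01],[0,0,0],0.36],[[0,0,-0.015],[0,0,0],0.36],[[0,0,-0.03],[0,0,0],0.36],[[0,0,-0.04],[0,0,0],0.36],[[0,0,-0.04],[0,0,0],0.36],[[0,0,-0.03],[0,0,0],0.36],[[0,0,0],[0,0,0],0.36]]'
python3 - <<'E'
from h import *
delta((.45,-.2,.2))
c=eyes.read_camera("side"); save(c["image"][110:230,190:310],"s9.png",5)
E
```

```text
time_s: 25.0
ee_pos: [0.5503, -0.0402, 0.0305]
ee_rot: [1.0, 0.029, -0.0, -0.0]
wrist_force: [0.1, 0.4, -0.9]
finger_gap: 0.309
Mz [ 0.054  0.057 -0.037 -0.012 -0.018  0.018  0.044  0.023] mean [ 0.012  0.019  0.016 -0.227  0.59  -0.233  0.   ] t 25.35
time_s: 26.2
ee_pos: [0.5537, -0.0411, 0.2062]
ee_rot: [1.0, 0.029, 0.006, 0.002]
wrist_force: [0.6, 0.2, 1.3]
finger_gap: 0.322
t 26.2 pos [ 0.5537 -0.0411  0.2062] hdg -1.5123 toolz [ 0.0113 -0.0031 -0.9999] F [0.64 0.17 1.27] M [-0.001  0.027 -0.041] gap 0.322 q [-0.28  0.45  1.64  0.    1.04  1.24]
delta now [-0.1129  0.1526  0.0056]
```

View pics/s9.png

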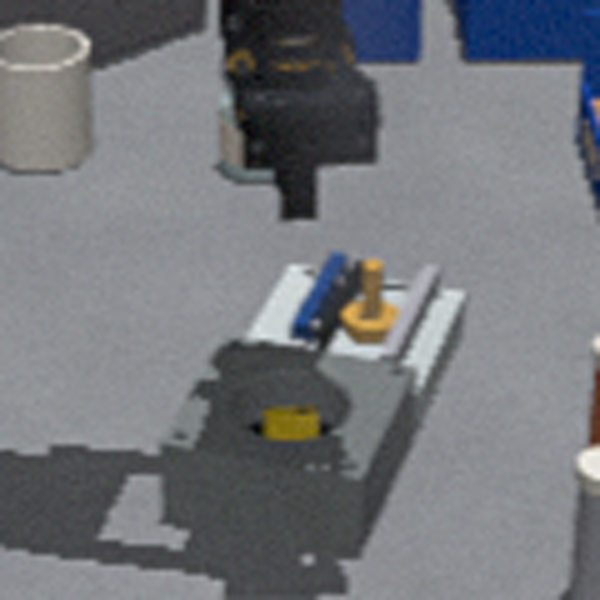

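```bash

python3 -m crank '[[[-0.013,0.03,-0.005],[0,0,0],0.36],[[-0.013,0.035,-0.005],[0,0,0],0.36],[[-0.013,0.035,-0.005],[0,0,0],0.36],[[-0.013,0.035,-0.005],[0,0,0],0.36],[[-0.013,0.035,-0.005],[0,0,0],0.36],[[-0.013,0.035,-0.005],[0,0,0],0.36],[[-0.013,0.035,0],[0,0,0],0.36],[[-0.013,0.03,0],[0,0,0],0.36],[[-0.013,0.03,0],[0,0,0],0.36],[[0,0,0],[0,0,0],0.36]]'
python3 - <<'E'
from h import *
import pickle
t=[eyes.read_camera("top") for _ in range(4)]; c=eyes.read_camera("side")
pickle.dump(t,open("c1.pkl","wb"))
save(t[0]["image"][150:230,180:280],"t10.png",7); save(c["image"],"s10.png",1.5)
c0=pickle.load(open("c0.pkl","rb"))["top"]
p0=(0.5745,0.0268,-0.349);C,S=np.cos(p0[2]),np.sin(p0[2])
xs=np.arange(-65,60,1)/1000
def prof(ims,z,y0,y1):
    g=np.mean([i.astype(np.float32) for i in ims],0); out=np.zeros((len(xs),3)); ys=np.linspace(y0,y1,25)
    for y in ys:
        U=np.array([proj([p0[0]+C*x-S*y,p0[1]+S*x+C*y,z],c0) for x in xs],np.float32)
        out+=cv2.remap(g,U[:,:1],U[:,1:],cv2.INTER_CUBIC)[:,0]
    return out/len(ys)
for (y0,y1) in((.03,.045),(.095,.11)):
  for n,ims in(("before",[c0["image"]]),("after",[i["image"] for i in t])):
    P=prof(ims,.056,y0,y1); np.save(f"p_{n}_{y0}.npy",P)
    print(n,y0,[(int(round(x*1000)),int(v[0]),int(v[2])) for x,v in list(zip(xs,P))[::2]][:40])
E
```

```text
time_s: 27.25
ee_pos: [0.4494, -0.3501, 0.2292]
ee_rot: [1.0, 0.027, -0.001, 0.0]
wrist_force: [-0.4, -0.1, 0.0]
finger_gap: 0.324
before 0.03 [(-65, 124, 125), (-63, 141, 142), (-61, 151, 152), (-59, 149, 152), (-57, 134, 142), (-55, 108, 127), (-53, 80, 114), (-51, 58, 106), (-49, 51, 104), (-47, 64, 109), (-45, 88, 117), (-43, 112, 128), (-41, 129, 137), (-39, 131, 134), (-37, 117, 118), (-35, 93, 94), (-33, 75, 76), (-31, 76, 76), (-29, 97, 98), (-27, 125, 126), (-25, 148, 148), (-23, 162, 162), (-21, 170, 170), (-19, 173, 174), (-17, 174, 175), (-15, 174, 174), (-13, 172, 173), (-11, 172, 173), (-9, 172, 173), (-7, 172, 173), (-5, 172, 173), (-3, 172, 173), (-1, 173, 174), (1, 174, 175), (3, 174, 175), (5, 173, 174), (7, 173, 174), (9, 173, 174), (11, 173, 174), (13, 173, 174)]
after 0.03 [(-65, 133, 134), (-63, 152, 153), (-61, 169, 170), (-59, 178, 179), (-57, 182, 183), (-55, 184, 185), (-53, 185, 185), (-51, 185, 185), (-49, 185, 186), (-47, 185, 186), (-45, 185, 185), (-43, 185, 186), (-41, 184, 185), (-39, 184, 184), (-37, 180, 181), (-35, 170, 172), (-33, 151, 157), (-31,
[... 982 characters left out ...]
174), (11, 173, 173), (13, 173, 174)]
after 0.095 [(-65, 135, 136), (-63, 154, 155), (-61, 170, 170), (-59, 179, 180), (-57, 183, 184), (-55, 184, 185), (-53, 184, 185), (-51, 184, 185), (-49, 184, 185), (-47, 185, 186), (-45, 185, 185), (-43, 185, 186), (-41, 185, 186), (-39, 184, 185), (-37, 181, 182), (-35, 171, 173), (-33, 152, 158), (-31, 123, 138), (-29, 91, 122), (-27, 64, 112), (-25, 51, 110), (-23, 57, 110), (-21, 75, 113), (-19, 94, 116), (-17, 103, 115), (-15, 98, 104), (-13, 83, 85), (-11, 70, 70), (-9, 77, 77), (-7, 103, 104), (-5, 134, 135), (-3, 159, 160), (-1, 174, 175), (1, 182, 183), (3, 184, 185), (5, 184, 185), (7, 184, 185), (9, 185, 185), (11, 185, 186), (13, 185, 185)]
```

View pics/t10.png

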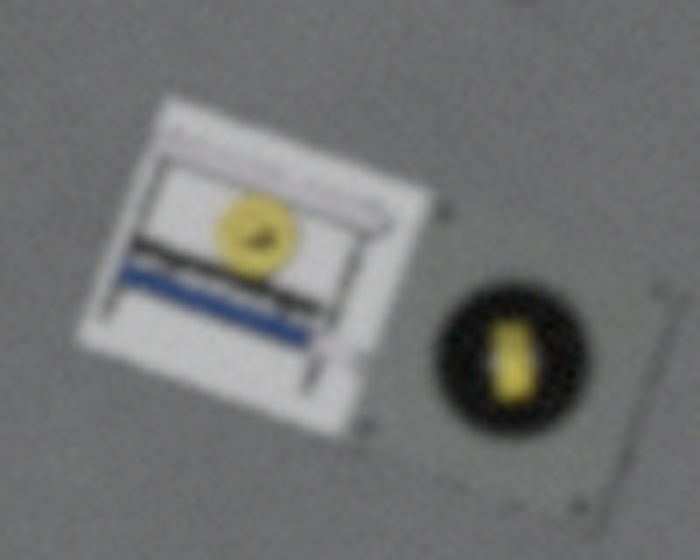

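View pics/s10.png

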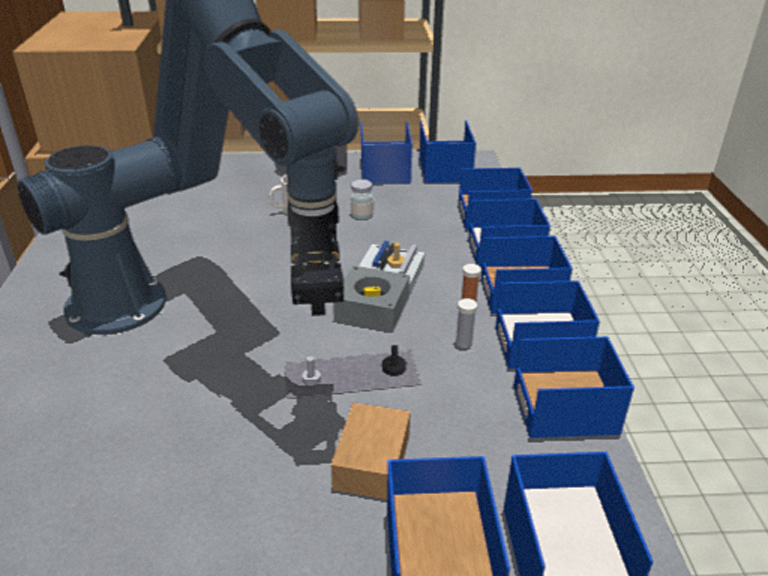

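```bash
python3 -c "
from h import *
print(env.hand_in()); print(read_state()['time_s'])"
```

```text
the job is handed in; nothing more can be done
None
the job is handed in; nothing more can be done
```

The brass gauge stands upright in the lane, nipped against the fence at about 10–13 N by my estimates. The job is handed in; the clock was at about 27.5 s at the last check.

**What I did:** I set the gauge in the lane, let go of it, and gripped the sunken knob. I turned it clockwise in one grasp from about 0.25 to 2.73 rad. One grasp was enough, because the last joint had the range. Then I opened the jaws and lifted clear.

**Last checks:**
- **Contact:** joint torque and wrist moment first rose at about 2.40–2.49 rad. That puts the force at roughly 10–13 N, at 4 N per 0.1 rad.
- **Top pictures before and after:** the gate moved about 24.7 mm and the pad about 22 mm. That is 2.4–3.0 mm of pad compression, or about 10–12 N.
- **After letting go:** the side view showed the gauge upright, and the other two gauges, tubes, jar and carton in place. The mug was mostly hidden behind the arm in that last view. Apart from gripping the gauge and the knob, the arm touched nothing.

**What disagreed:** the final pause reading alone would mean 15–17 N, still under 25 N. It followed smaller turning steps than the earlier pauses, so it is not directly comparable and I gave it less weight.

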